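Close the findings boxes on the goldsmith's bench

TASK

Close the four open findings boxes on the bench: put on each box the lid that matches it in shape, size and material, fully seated with its plug down inside the box, level, and with the sides of the square and the oblong lid lined up with those of their boxes. Leave the green stone and the standing ring cone where they are.

Things in the scene. Friction and masses are not known exactly. Their poses are not given: they have to be found in the camera images.
- big_round_lid: Large round dark-wood lid: cover plate 84 mm diameter, plug 56 mm diameter, round brass knob 20 mm diameter and 30 mm tall. Origin at the centre of its underside (the underside of the plug), z up; standing on the bench it rests on the plug. Height zones above the origin: plug 0-8 mm, cover plate 8-13 mm, knob 13-43 mm, centred. Loose, 50-130 g. 
- small_round_lid: Small round white ceramic lid: cover plate 60 mm diameter, plug 32 mm diameter, round dark steel knob 18 mm diameter and 30 mm tall. Origin at the centre of its underside (the underside of the plug), z up; standing on the bench it rests on the plug. Height zones above the origin: plug 0-8 mm, cover plate 8-13 mm, knob 13-43 mm, centred. Loose, 50-130 g. 
- square_lid: Square brass lid: cover plate 68 x 68 mm, plug 40 x 40 mm, square dark-wood knob 18 x 18 mm and 30 mm tall, sides parallel to the lid's x and y. Origin at the centre of its underside (the underside of the plug), z up; standing on the bench it rests on the plug. Height zones above the origin: plug 0-8 mm, cover plate 8-13 mm, knob 13-43 mm, centred. Loose, 50-130 g. 
- oblong_lid: Oblong green lid: cover plate 92 mm along x by 56 mm along y, plug 64 x 28 mm, steel bar knob 36 mm along x, 14 mm along y, 30 mm tall. Origin at the centre of its underside (the underside of the plug), z up; standing on the bench it rests on the plug. Height zones above the origin: plug 0-8 mm, cover plate 8-13 mm, knob 13-43 mm, centred. Loose, 50-130 g. 
- big_round_box: Large round open dark-wood box, outside diameter 76 mm, inside 70 mm, rim 34 mm above the bench, a few beads inside at the bottom. Origin at the centre of its underside on the bench, z up; wall 3 mm; stays put (fixed to the bench). A properly seated lid has its origin 8 mm below the rim. 
- small_round_box: Small round open white ceramic box, outside diameter 52 mm, inside 46 mm, rim 40 mm above the bench, a few beads inside at the bottom. Origin at the centre of its underside on the bench, z up; wall 3 mm; stays put (fixed to the bench). A properly seated lid has its origin 8 mm below the rim. 
- square_box: Square open brass box, outside 60 x 60 mm, inside 54 x 54 mm, rim 36 mm above the bench, sides parallel to its x and y, green beads inside at the bottom. Origin at the centre of its underside on the bench, z up; wall 3 mm; stays put (fixed to the bench). A properly seated lid has its origin 8 mm below the rim. 
- oblong_box: Oblong open green box, outside 84 mm along x by 48 mm along y, inside 78 x 42 mm, rim 30 mm above the bench, a few beads inside at the bottom. Origin at the centre of its underside on the bench, z up; wall 3 mm; stays put (fixed to the bench). A properly seated lid has its origin 8 mm below the rim. 
- green_stone: Rough green stone, about 26 x 22 x 24 mm, loose on the bench among the boxes and lids; to be left alone. Origin at its underside.
- ring_cone: Slim steel ring-sizing cone standing upright on a round wooden foot of 52 mm diameter, 124 mm tall in all, loose, at the right-hand (-y) edge of the work; to be left alone. Origin at the centre of its underside, z up its axis.

How it is judged:
At the end, for the whole second after the job is handed in: Each lid on its own box: centred to 12 mm, origin within 4 mm of 8 mm below the rim, level to 0.1 rad, square and oblong lids within 0.25 rad of their boxes' sides (equivalent ways round count), released, at rest; stone and cone within 25 mm of their starts, cone upright to 0.3 rad (horizontal distance between big_round_lid and big_round_box below 0.012 m and z of big_round_lid in the frame of big_round_box between 0.022 and 0.03 m and angle between each of big_round_lid, small_round_lid, square_lid, oblong_lid's own z axis and vertical below 0.1 rad and linear speed of each of big_round_lid, small_round_lid, square_lid, oblong_lid below 0.02 m/s and angular speed of each of big_round_lid, small_round_lid, square_lid, oblong_lid below 0.2 rad/s and horizontal distance between small_round_lid and small_round_box below 0.012 m and z of small_round_lid in the frame of small_round_box between 0.028 and 0.036 m and horizontal distance between square_lid and square_box below 0.012 m and z of square_lid in the frame of square_box between 0.024 and 0.032 m and horizontal distance between oblong_lid and oblong_box below 0.012 m and z of oblong_lid in the frame of oblong_box between 0.018 and 0.026 m and (angle between the x axis of square_lid and the x axis of square_box, either way round below 0.25 rad or angle between the x axis of square_lid and the y axis of square_box, either way round below 0.25 rad) and angle between the x axis of oblong_lid and the x axis of oblong_box, either way round below 0.25 rad and distance of each of green_stone, ring_cone from where it was at the start of the episode below 0.025 m and angle between ring_cone's own z axis and vertical below 0.3 rad); the robot touches nothing.
It fails at once if the green stone or the ring cone is shifted by 25 mm or more, or the cone is tipped (distance of any of green_stone, ring_cone from where it was at the start of the episode above 0.025 m or angle between ring_cone's own z axis and vertical above 0.3 rad).
It also fails if it takes over 99 s, if anything falls off the work surface, if the arm or the gripper's body presses on something with over 40 N, if the wrist force passes 120 N, or if a joint passes its speed limit or range.

ROBOT

A 6-joint arm with a two-finger parallel gripper is mounted at the origin on the work surface. World frame = base frame: x ahead of the robot, y to its left, z up, the work surface at z = 0. Lengths are in m, angles in rad, forces in N, time in s.
With the tool pointing down it reaches from about 0.35 to 0.85 m from the base axis. Payload 8.1 kg.
Tool frame: the origin (TCP) lies midway between the tips of the shut fingers; the grasp point (between the pads) lies 19 mm behind it (robot.tcp_to_grasp is the distance from the TCP to the grasp point, in m); z points along the fingers, y is the direction in which the jaws open and shut (so a half turn about z gives the same grasp; the last joint's range is limited). The gripper opens to 93 mm and grips with 3 to 60 N. Pads are 15 mm wide; open, the fingers measure 128 mm over their backs; the gripper's body (75 mm by 188 mm) begins 65 mm behind the grasp point.
Start: joints at [-1.361, 0.13, 1.488, -0, 1.523, -0.085], TCP at [0.174, -0.574, 0.219] pointing down, gripper open.
Joint ranges: [-2.96, 2.96], [-0.89, 2.26], [0.02, 2.5], [-1.34, 4.48], [0, 2.73], [-2.66, 2.66]. Speed limits (rad/s): [2.39, 2.39, 2.79, 3.14, 3.14, 3.14].

INTERFACE

Orientations are given as a rotation vector (axis times angle).
In Python, from plant import robot gives the robot as it stands.
- The arm moves only by the tool send_rows, never from a script. Its argument "series" is a list of rows, each an object of numbers: "wx", "wy", "wz": the turn, a rotation vector about the world's x, y, z in rad; "dx", "dy", "dz": the shift along the world's x, y, z in cm; "fingers": the closure in counts, from 0 (fully open) to 255 (shut). In form: [{"wx": .., "wy": .., "wz": .., "dx": .., "dy": .., "dz": .., "fingers": ..}, ...]. A call has 1 to 20 rows; each row shifts and turns the pose as measured when the row begins; what a row does not reach is not made up. A row lasts 1/12 s, in which the tool goes at most 41.7 mm and 7.16 degrees, less where a joint would pass 70% of its speed; a pose out of reach is approached as far as the arm can. A call is refused whole if a number of a shift passes 4.17 or a number of a turn 0.125, either way. A call with a gripper value outside its range is refused whole. The fingers move at their own pace and stop on an object; "newtons" is the grip in N (left out, the last holds). Time passes only in rows, so rows that do not move let the fingers close. It gives the time, the measured TCP pose, the force and the opening at its end, in the units of the state.
- robot.read_state(): the state, without advancing time (a new reading comes with each control period).
- robot.read_camera(name): name is "side" or "top"; returns the picture (400x640x3 uint8, red, green, blue); there is no depth.
- robot.camera_info(name): a dict with "intrinsics" (3x3 intrinsics, pixels), "extrinsics" (4x4, takes a point from world to camera coordinates). Camera axes: x right, y up, looking along -z (the intrinsics and any distortion apply to the point x, -y, -z); pixel columns grow to the right and rows downward; lengths in m; the calibration is good to about 2 mm. A picture is of the moment at which its call begins. camera_info takes no time and is no camera call.
- robot.close_job(): hands the job in, once; it reports no verdict.
The state is a dict: "t": time; "q": joint angles; "dq": joint speeds; "joint_torque": joint torques, N m; "tool_pos": TCP position; "orientation": TCP orientation; "force": force on the tool from outside, world axes, zero at the start; "wrist_torque": the same for the moment, N m; "opening": finger opening in m.
Only numpy, scipy, OpenCV 4.12 (cv2) and the standard library are available. Lean on these libraries where they do the work, as an engineer would, in place of code of your own. Each camera call takes 0.05 s, during which the arm holds its last target.

## Working session

There is one attempt and no reset: what is moved stays moved. The work goes in short steps, Python scripts to look and compute and a tool call to move; the robot and the scene stay as the last step left them, time stands still between calls to the robot, and variables do not carry over. Pictures are saved under pics/ and viewed, and the job is handed in when it is done.

Besides the shell and the picture viewer there is one more tool, called by a JSON object that holds its "op" and its "data", one argument or row to a line. send_rows: Moves the arm, as the interface text tells. Its arguments: {"type":"object","properties":{"series":{"type":"array","items":{"type":"object","properties":{"wx":{"type":"number"},"wy":{"type":"number"},"wz":{"type":"number"},"dx":{"type":"number"},"dy":{"type":"number"},"dz":{"type":"number"},"fingers":{"type":"number"}}}},"newtons":{"type":"number"}},"required":["series"]}

```bash
ls; mkdir -p pics; python3 - <<'E'
from plant import robot
import cv2
print(robot.read_state())
for n in("top","side"):
    im=robot.read_camera(n); cv2.imwrite(f"pics/{n}0.png",im[:,:,::-1]); print(robot.camera_info(n))
E
```

```text
pics
{'t': 0.0, 'q': array([-1.36138812e+00,  1.31152124e-01,  1.48925375e+00,  4.00559100e-05,
        1.52300745e+00, -8.53895322e-02]), 'dq': array([-0.00158466,  0.00166254,  0.00023676,  0.0009934 ,  0.0010097 ,
       -0.00054915]), 'joint_torque': array([-1.16749641e-03, -5.59854662e+01, -4.91756809e+01,  7.65550719e-02,
        3.55981768e-02, -1.16936130e-04]), 'tool_pos': array([ 0.17425257, -0.57355278,  0.21760687]), 'orientation': array([-3.10572713e+00, -4.61121952e-01,  1.14436554e-04]), 'force': array([-0.85523653, -0.57584013,  0.21181518]), 'wrist_torque': array([0.03587482, 0.02347205, 0.02350492]), 'opening': 0.09321791577021797}
{'intrinsics': array([[463.04372373,   0.        , 318.9461966 ],
       [  0.        , 463.04372373, 202.90929304],
       [  0.        ,   0.        ,   1.        ]]), 'extrinsics': array([[-0.00364994, -0.99998196, -0.0047695 , -0.06585888],
       [ 0.99283405, -0.00419347,  0.11942767, -0.53830523],
       [-0.11944551, -0.00429942,  0.99283145, -1.21916568],
       [ 0.        ,  0.        ,  0.        ,  1.        ]])}
{'intrinsics': array([[412.98385122,   0.        , 316.46562111],
       [  0.        , 412.98385122, 203.24942951],
       [  0.        ,   0.        ,   1.        ]]), 'extrinsics': array([[ 0.99108595, -0.13246367, -0.01421339, -0.53084406],
       [ 0.10698135,  0.72773678,  0.67746157, -0.03491703],
       [-0.07939544, -0.67294321,  0.73542083, -1.02946534],
       [ 0.        ,  0.        ,  0.        ,  1.        ]])}
```

View pics/top0.png

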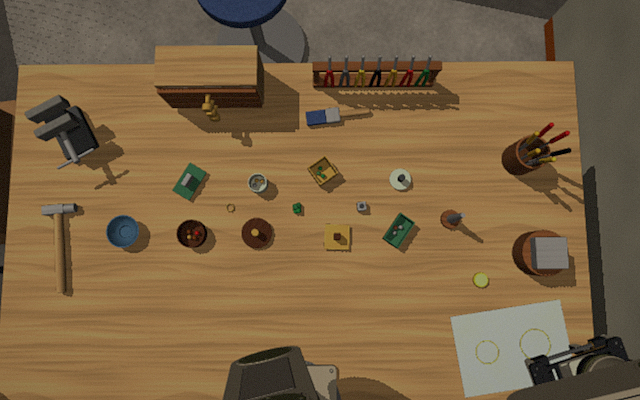

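View pics/side0.png

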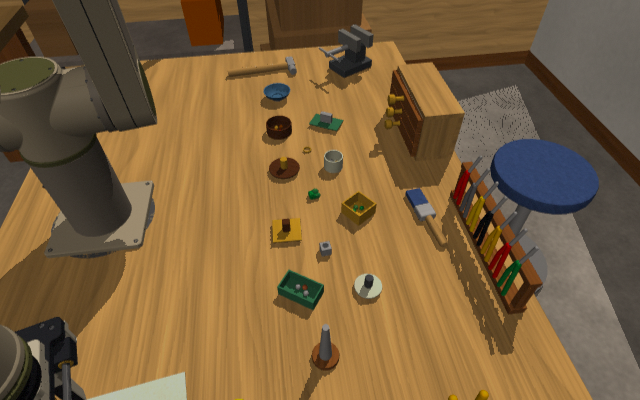

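Top view, with image right = −y and up = +x. The lids are at green (190,182), big round (257,234), square (337,237) and small round (400,179). The boxes are at big round (192,234), small round (258,183), square (323,172) and oblong (400,231). The stone is at (297,209) and the cone at (452,218). Next I'll enlarge the crops.

```bash
python3 - <<'E'
import cv2
im=cv2.imread("pics/top0.png")
cv2.imwrite("pics/c1.png",cv2.resize(im[150:260,160:290],None,fx=6,fy=5.4,interpolation=cv2.INTER_CUBIC)[:, :780])
a=im[150:260,160:290]; cv2.imwrite("pics/c1.png",cv2.resize(a,None,fx=5,fy=5,interpolation=cv2.INTER_CUBIC))
a=im[145:260,280:430]; cv2.imwrite("pics/c2.png",cv2.resize(a,None,fx=5,fy=5,interpolation=cv2.INTER_CUBIC))
E
```

```text
(no output)
```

View pics/c1.png

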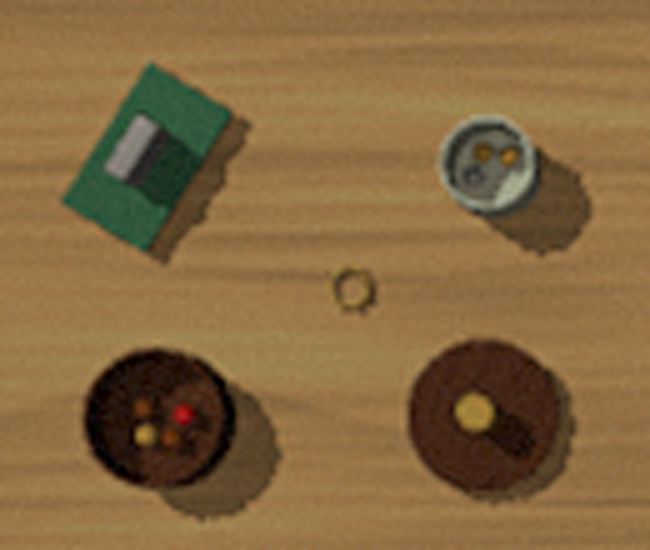

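View pics/c2.png

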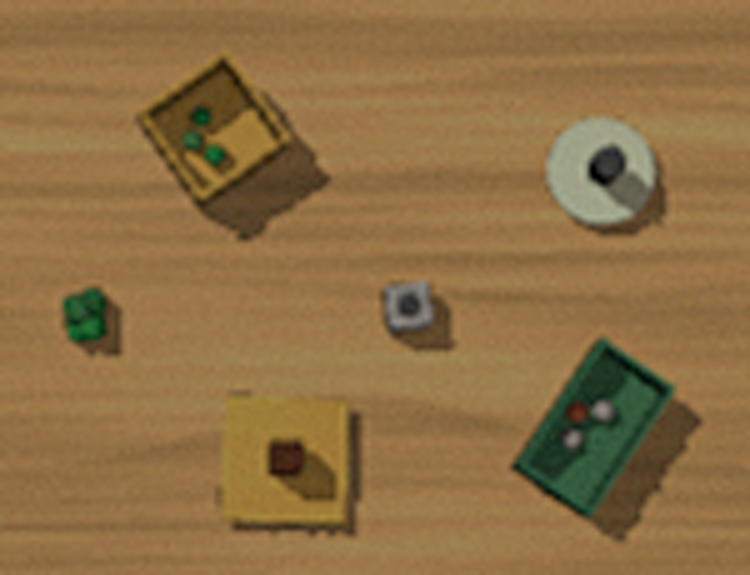

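```bash
cat > h.py <<'E'
import numpy as np
C={"top":(np.array([[463.04372373,0,318.9461966],[0,463.04372373,202.90929304],[0,0,1]]),
np.array([[-0.00364994,-0.99998196,-0.0047695,-0.06585888],[0.99283405,-0.00419347,0.11942767,-0.53830523],[-0.11944551,-0.00429942,0.99283145,-1.21916568]])),
"side":(np.array([[412.98385122,0,316.46562111],[0,412.98385122,203.24942951],[0,0,1]]),
np.array([[0.99108595,-0.13246367,-0.01421339,-0.53084406],[0.10698135,0.72773678,0.67746157,-0.03491703],[-0.07939544,-0.67294321,0.73542083,-1.02946534]]))}
def proj(n,P):
    K,E=C[n]; P=np.atleast_2d(P); c=P@E[:,:3].T+E[:,3]; c=c*[1,-1,-1]; p=c@K.T; return p[:,:2]/p[:,2:]
def unproj(n,uv,z):
    K,E=C[n]; r=np.linalg.inv(K)@[uv[0],uv[1],1]; d=E[:,:3].T@(r*[1,-1,-1]); o=-E[:,:3].T@E[:,3]
    return o+d*(z-o[2])/d[2]
def crop(u,v,x0,y0,s=5): return ((u+.5)/s-.5+x0,(v+.5)/s-.5+y0)
E
python3 - <<'E'
from h import *
def f(name,o,pts,z):
    W=np.array([unproj("top",crop(u,v,*o),z)[:2] for u,v in pts]); c=W.mean(0)
    print(name,c.round(4),end=" ")
    if len(W)==4 and name[0]!='r':
        e=np.roll(W,-1,0)-W; print([(round(float(np.hypot(*x)),4),round(float(np.arctan2(x[1],x[0])),3)) for x in e])
    else: print(np.hypot(*(W-c).T).round(4))
a=(160,150);b=(280,145)
f("oblid",a,[(152,63),(233,111),(148,252),(63,200)],.013)
f("obknob",a,[(138,113),(160,125),(127,181),(105,168)],.043)
f("r biglid",a,[(408,414),(562,416),(485,338),(485,492)],.013)
f("r bigknob",a,[(454,412),(495,412),(475,391),(475,433)],.043)
f("r bigbox",a,[(84,418),(236,418),(159,347),(159,490)],.034)
f("r smallbox",a,[(439,165),(538,165),(488,116),(488,214)],.040)
f("r smalllid",b,[(546,171),(657,171),(602,117),(602,226)],.013)
f("r smallknob",b,[(589,166),(626,166),(607,146),(607,187)],.043)
f("sqbox",b,[(225,57),(291,134),(205,198),(138,118)],.036)
f("sqlid",b,[(228,396),(349,400),(352,523),(226,522)],.013)
f("sqknob",b,[(268,440),(303,440),(303,475),(268,475)],.043)
f("oblbox",b,[(602,339),(674,389),(590,516),(514,466)],.030)
f("stone",b,[(85,315)],.012)
f("nut",b,[(408,306)],.02)
E
```

```text
oblid [0.6033 0.2898] [(0.0532, -2.109), (0.0904, 2.623), (0.056, 1.024), (0.0899, -0.549)]
obknob [0.6034 0.2903] [(0.0138, -2.072), (0.0349, 2.636), (0.0141, 1.037), (0.0345, -0.513)]
r biglid [0.4597 0.1023] [0.042  0.042  0.042  0.0419]
r bigknob [0.4595 0.1036] [0.011  0.0108 0.0112 0.0112]
r bigbox [0.4574 0.2739] [0.0405 0.0411 0.0383 0.0384]
r smallbox [0.5931 0.0984] [0.0266 0.0269 0.0268 0.0268]
r smalllid [ 0.6063 -0.2916] [0.0307 0.0305 0.0304 0.0306]
r smallknob [ 0.6038 -0.2894] [0.0098 0.0101 0.0111 0.0113]
sqbox [ 0.6278 -0.0781] [(0.0557, -2.448), (0.0585, 2.212), (0.0572, 0.687), (0.0582, -0.955)]
sqlid [ 0.4478 -0.1176] [(0.066, -1.608), (0.0668, -3.129), (0.0683, 1.559), (0.0685, -0.021)]
sqknob [ 0.4478 -0.1148] [(0.0186, -1.575), (0.0186, 3.132), (0.0186, 1.567), (0.0186, -0.007)]
oblbox [ 0.464  -0.2817] [(0.0468, -2.191), (0.0824, 2.538), (0.0482, 0.981), (0.0839, -0.621)]
stone [ 0.5278 -0.0065] [0.]
nut [ 0.5311 -0.1831] [0.]
```

```bash
cat > ov.py <<'E'
import cv2
from h import *
def rect(x,y,yaw,a,b,z):
    c,s=np.cos(yaw),np.sin(yaw); p=np.array([[a,b],[-a,b],[-a,-b],[a,-b]])/2
    return np.c_[p@np.array([[c,s],[-s,c]])+[x,y],np.full(4,z)]
def circ(x,y,d,z):
    t=np.linspace(0,2*np.pi,60); return np.c_[x+d/2*np.cos(t),y+d/2*np.sin(t),np.full(60,z)]
O=dict(oblid=(.6033,.290,-.53),biglid=(.4597,.103,0),bigbox=(.457,.2765,0),smallbox=(.593,.0984,0),smalllid=(.605,-.2905,0),
 sqbox=(.6278,-.0781,.66),sqlid=(.4478,-.116,-.01),obbox=(.464,-.2817,-.61))
def shapes(O):
    S=[]
    for k,(x,y,w) in O.items():
        S+={"oblid":lambda:[rect(x,y,w,.092,.056,.013),rect(x,y,w,.036,.014,.043)],"biglid":lambda:[circ(x,y,.084,.013),circ(x,y,.02,.043)],
        "smalllid":lambda:[circ(x,y,.06,.013),circ(x,y,.018,.043)],"sqlid":lambda:[rect(x,y,w,.068,.068,.013),rect(x,y,w,.018,.018,.043)],
        "bigbox":lambda:[circ(x,y,.076,.034),circ(x,y,.07,.034)],"smallbox":lambda:[circ(x,y,.052,.04),circ(x,y,.046,.04)],
        "sqbox":lambda:[rect(x,y,w,.06,.06,.036),rect(x,y,w,.054,.054,.036)],"obbox":lambda:[rect(x,y,w,.084,.048,.03),rect(x,y,w,.078,.042,.03)]}[k]()
    return S
def draw(n,src,roi,out,O=O,s=5):
    im=cv2.imread(src); x0,y0,x1,y1=roi
    a=cv2.resize(im[y0:y1,x0:x1],None,fx=s,fy=s,interpolation=cv2.INTER_CUBIC)
    for P in shapes(O):
        p=(proj(n,P)+.5-[x0,y0])*s-.5
        cv2.polylines(a,[np.round(p*8).astype(np.int32)],True,(255,0,255),1,cv2.LINE_AA,3)
    cv2.imwrite(out,a)
E
python3 - <<'E'
from ov import *
draw("top","pics/top0.png",(160,150,290,260),"pics/o1.png")
draw("top","pics/top0.png",(280,145,430,260),"pics/o2.png")
draw("side","pics/side0.png",(250,90,400,200),"pics/o3.png")
draw("side","pics/side0.png",(260,180,410,300),"pics/o4.png")
E
```

```text
(no output)
```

View pics/o1.png

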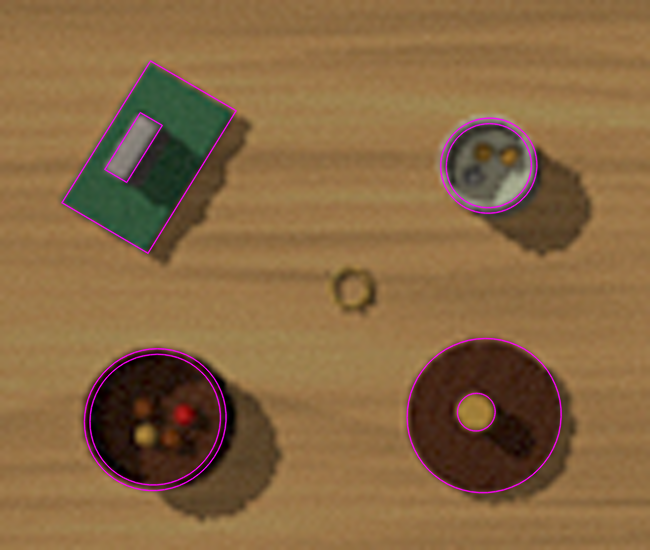

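View pics/o2.png

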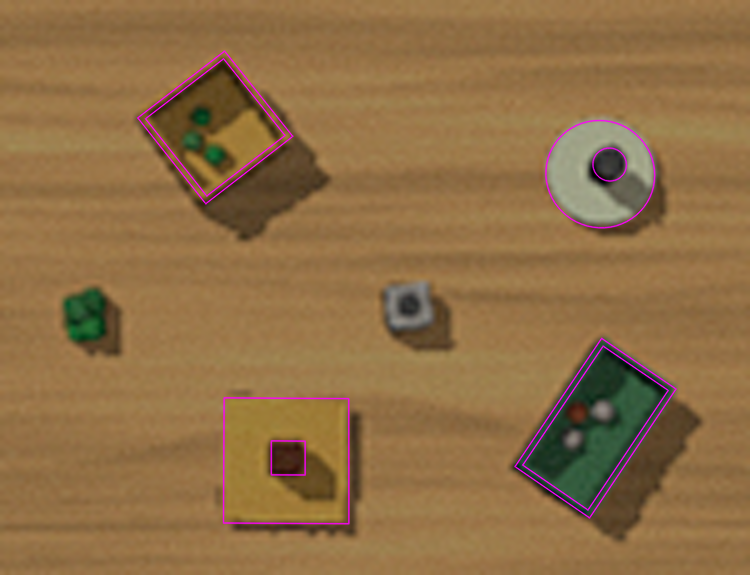

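View pics/o3.png

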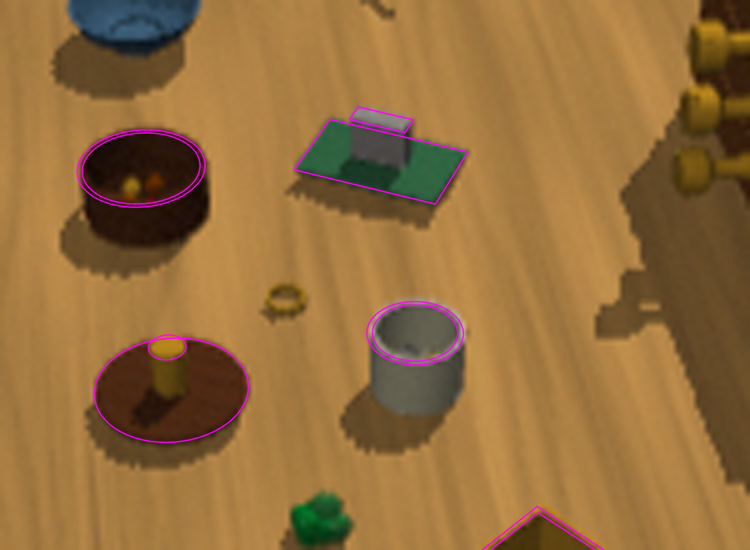

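View pics/o4.png

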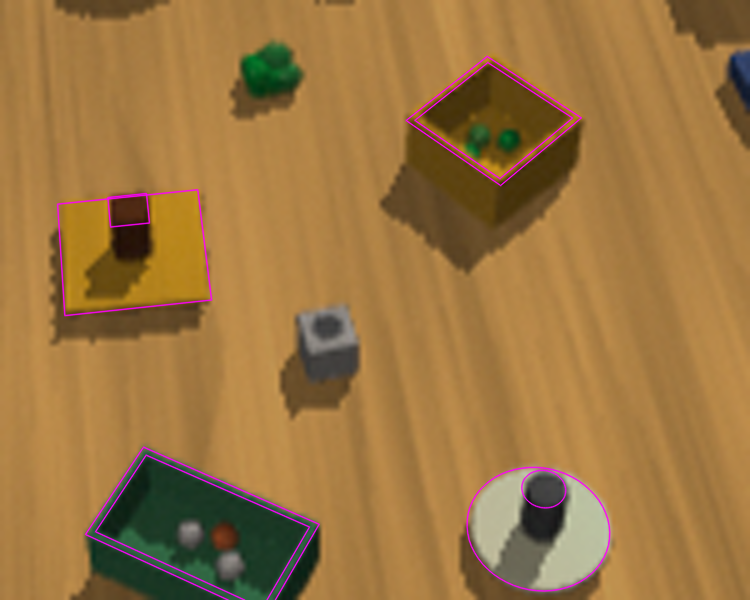

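The overlays fit in both views to about 1.5 mm. I'll start with the small round lid and keep the transit height above the cone.

{"op": "send_rows", "data": {
  "series": [
    {"dx": 2,"dy": 1.3},
    {"dx": 3.6,"dy": 2.4},
    {"dx": 3.6,"dy": 2.4},
    {"dx": 3.6,"dy": 2.4},
    {"dx": 3.6,"dy": 2.4},
    {"dx": 3.6,"dy": 2.4},
    {"dx": 3.6,"dy": 2.4},
    {"dx": 3.6,"dy": 2.4},
    {"dx": 3.6,"dy": 2.4},
    {"dx": 3.6,"dy": 2.4},
    {"dx": 3.6,"dy": 2.4},
    {"dx": 3.6,"dy": 2.4},
    {}
  ],
  "newtons": 25
}}

```text
schema error: expected keys wx, wy, wz, dx, dy, dz, fingers
```

```bash
cat > d.py <<'E'
import sys
from plant import robot
import numpy as np
from scipy.spatial.transform import Rotation as R
s=robot.read_state(); r=R.from_rotvec(s["orientation"]).as_matrix()
p=s["tool_pos"]; psi=np.arctan2(r[1,1],r[0,1])
print("t",round(s["t"],2),"p",p.round(4),"jaw",round(psi,3),"z-ax",r[:,2].round(3),"open",round(s["opening"],4),"F",s["force"].round(1),"q",s["q"].round(2))
if len(sys.argv)>1:
    T=np.array(list(map(float,sys.argv[1:4]))); print("d cm",((T-p)*100).round(2))
    if len(sys.argv)>4:
        d=float(sys.argv[4])-psi; print("dyaw",round((d+np.pi/2)%np.pi-np.pi/2,3))
    # tilt fix
    z=r[:,2]; print("tilt fix",np.cross(z,[0,0,-1]).round(3))
E
python3 d.py .6055 -.2905 .018
```

```text
t 0.1 p [ 0.1742 -0.5736  0.2177] jaw -1.276 z-ax [-0.     0.002 -1.   ] open 0.0931 F [-0.1 -0.  -0.2] q [-1.36  0.13  1.49  0.    1.52 -0.09]
d cm [ 43.13  28.31 -19.97]
tilt fix [-0.002 -0.    -0.   ]
```

{"op": "send_rows", "data": {
  "series": [
    {"wx": 0,"wy": 0,"wz": 0,"dx": 2,"dy": 1.3,"dz": 0,"fingers": 0},
    {"wx": 0,"wy": 0,"wz": 0,"dx": 3.6,"dy": 2.4,"dz": 0,"fingers": 0},
    {"wx": 0,"wy": 0,"wz": 0,"dx": 3.6,"dy": 2.4,"dz": 0,"fingers": 0},
    {"wx": 0,"wy": 0,"wz": 0,"dx": 3.6,"dy": 2.4,"dz": 0,"fingers": 0},
    {"wx": 0,"wy": 0,"wz": 0,"dx": 3.6,"dy": 2.4,"dz": 0,"fingers": 0},
    {"wx": 0,"wy": 0,"wz": 0,"dx": 3.6,"dy": 2.4,"dz": 0,"fingers": 0},
    {"wx": 0,"wy": 0,"wz": 0,"dx": 3.6,"dy": 2.4,"dz": 0,"fingers": 0},
    {"wx": 0,"wy": 0,"wz": 0,"dx": 3.6,"dy": 2.4,"dz": 0,"fingers": 0},
    {"wx": 0,"wy": 0,"wz": 0,"dx": 3.6,"dy": 2.4,"dz": 0,"fingers": 0},
    {"wx": 0,"wy": 0,"wz": 0,"dx": 3.6,"dy": 2.4,"dz": 0,"fingers": 0},
    {"wx": 0,"wy": 0,"wz": 0,"dx": 3.6,"dy": 2.4,"dz": 0,"fingers": 0}
  ],
  "newtons": 25
}}

```text
t: 1.02
tool_pos: [0.5371, -0.324, 0.2119]
orientation: [-3.102, -0.438, 0.011]
force: [0.5, -0.8, -0.1]
opening: 0.093
```

```bash
python3 d.py .6055 -.2905 .018
```

```text
t 1.02 p [ 0.5371 -0.324   0.2119] jaw -1.291 z-ax [-0.008  0.007 -1.   ] open 0.093 F [ 0.5 -0.8 -0.1] q [-0.63  0.22  1.4   0.    1.53  0.67]
d cm [  6.84   3.35 -19.39]
tilt fix [-0.007 -0.008 -0.   ]
```

{"op": "send_rows", "data": {
  "series": [
    {"wx": 0,"wy": 0,"wz": 0,"dx": 3.4,"dy": 1.6,"dz": -1,"fingers": 0},
    {"wx": -0.007,"wy": -0.008,"wz": 0,"dx": 3.4,"dy": 1.6,"dz": -2,"fingers": 0},
    {"wx": 0,"wy": 0,"wz": 0,"dx": 0,"dy": 0,"dz": -3,"fingers": 0},
    {"wx": 0,"wy": 0,"wz": 0,"dx": 0,"dy": 0,"dz": -3,"fingers": 0},
    {"wx": 0,"wy": 0,"wz": 0,"dx": 0,"dy": 0,"dz": -2,"fingers": 0},
    {"wx": 0,"wy": 0,"wz": 0,"dx": 0,"dy": 0,"dz": 0,"fingers": 0},
    {"wx": 0,"wy": 0,"wz": 0,"dx": 0,"dy": 0,"dz": 0,"fingers": 0}
  ]
}}

```text
t: 1.6
tool_pos: [0.613, -0.2801, 0.0967]
orientation: [-3.106, -0.458, -0.003]
force: [-0.1, -0.4, -0.3]
opening: 0.0928
```

```bash
python3 d.py .6055 -.2905 .018
```

```text
t 1.6 p [ 0.613  -0.2801  0.0967] jaw -1.278 z-ax [ 0.001  0.003 -1.   ] open 0.0928 F [-0.1 -0.4 -0.3] q [-0.51  0.41  1.39  0.    1.35  0.77]
d cm [-0.75 -1.04 -7.87]
tilt fix [-0.003  0.001  0.   ]
```

{"op": "send_rows", "data": {
  "series": [
    {"wx": 0,"wy": 0,"wz": 0,"dx": -0.7,"dy": -1.0,"dz": -1.5,"fingers": 0},
    {"wx": 0,"wy": 0,"wz": 0,"dx": 0,"dy": 0,"dz": -2,"fingers": 0},
    {"wx": 0,"wy": 0,"wz": 0,"dx": 0,"dy": 0,"dz": -1.5,"fingers": 0},
    {"wx": 0,"wy": 0,"wz": 0,"dx": 0,"dy": 0,"dz": 0,"fingers": 0},
    {"wx": 0,"wy": 0,"wz": 0,"dx": 0,"dy": 0,"dz": 0,"fingers": 0}
  ]
}}

```text
t: 2.02
tool_pos: [0.6079, -0.293, 0.0521]
orientation: [3.107, 0.456, 0.011]
force: [0.2, 0.4, 0.6]
opening: 0.093
```

```bash
python3 d.py .6055 -.2905 .018
```

```text
t 2.02 p [ 0.6079 -0.293   0.0521] jaw -1.279 z-ax [ 0.007 -0.001 -1.   ] open 0.093 F [0.2 0.4 0.6] q [-0.53  0.45  1.42  0.    1.27  0.75]
d cm [-0.24  0.25 -3.41]
tilt fix [0.001 0.007 0.   ]
```

{"op": "send_rows", "data": {
  "series": [
    {"wx": 0,"wy": 0.007,"wz": 0,"dx": -0.2,"dy": 0.2,"dz": -1.4,"fingers": 0},
    {"wx": 0,"wy": 0,"wz": 0,"dx": 0,"dy": 0,"dz": -1.2,"fingers": 60},
    {"wx": 0,"wy": 0,"wz": 0,"dx": 0,"dy": 0,"dz": -0.6,"fingers": 110},
    {"wx": 0,"wy": 0,"wz": 0,"dx": 0,"dy": 0,"dz": 0,"fingers": 130},
    {"wx": 0,"wy": 0,"wz": 0,"dx": 0,"dy": 0,"dz": 0,"fingers": 130},
    {"wx": 0,"wy": 0,"wz": 0,"dx": 0,"dy": 0,"dz": 0,"fingers": 130}
  ]
}}

```text
t: 2.52
tool_pos: [0.6079, -0.2918, 0.0213]
orientation: [3.105, 0.456, 0.005]
force: [-0.6, -0.6, 0.2]
opening: 0.0642
```

```bash
python3 d.py .6055 -.2905 .018
```

```text
t 2.52 p [ 0.6079 -0.2918  0.0213] jaw -1.279 z-ax [ 0.004 -0.003 -1.   ] open 0.0642 F [-0.6 -0.6  0.2] q [-0.52  0.48  1.44 -0.    1.22  0.76]
d cm [-0.24  0.13 -0.33]
tilt fix [0.003 0.004 0.   ]
```

{"op": "send_rows", "data": {
  "series": [
    {"wx": 0,"wy": 0,"wz": 0,"dx": -0.3,"dy": 0.1,"dz": -0.2,"fingers": 180},
    {"wx": 0,"wy": 0,"wz": 0,"dx": 0,"dy": 0,"dz": 0,"fingers": 255},
    {"wx": 0,"wy": 0,"wz": 0,"dx": 0,"dy": 0,"dz": 0,"fingers": 255},
    {"wx": 0,"wy": 0,"wz": 0,"dx": 0,"dy": 0,"dz": 0,"fingers": 255},
    {"wx": 0,"wy": 0,"wz": 0,"dx": 0,"dy": 0,"dz": 0,"fingers": 255},
    {"wx": 0,"wy": 0,"wz": 0,"dx": 0,"dy": 0,"dz": 0,"fingers": 255},
    {"wx": 0,"wy": 0,"wz": 0,"dx": 0,"dy": 0,"dz": 0,"fingers": 255},
    {"wx": 0,"wy": 0,"wz": 0,"dx": 0,"dy": 0,"dz": 0,"fingers": 255},
    {"wx": 0,"wy": 0,"wz": 0,"dx": 0,"dy": 0,"dz": 0,"fingers": 255},
    {"wx": 0,"wy": 0,"wz": 0,"dx": 0,"dy": 0,"dz": 0,"fingers": 255}
  ]
}}

```text
t: 3.35
tool_pos: [0.6058, -0.2912, 0.0212]
orientation: [3.103, 0.456, 0.009]
force: [0.1, 0.5, -0.0]
opening: 0.0173
```

```bash
python3 d.py .593 .0984 .05
```

```text
t 3.35 p [ 0.6058 -0.2912  0.0212] jaw -1.279 z-ax [ 0.006 -0.005 -1.   ] open 0.0173 F [ 0.1  0.5 -0. ] q [-0.52  0.47  1.45 -0.    1.21  0.76]
d cm [-1.28 38.96  2.88]
tilt fix [0.005 0.006 0.   ]
```

{"op": "send_rows", "data": {
  "series": [
    {"wx": 0.005,"wy": 0.006,"wz": 0,"dx": 0,"dy": 0,"dz": 1,"fingers": 255},
    {"wx": 0,"wy": 0,"wz": 0,"dx": 0,"dy": 0,"dz": 2,"fingers": 255},
    {"wx": 0,"wy": 0,"wz": 0,"dx": 0,"dy": 0,"dz": 2.5,"fingers": 255},
    {"wx": 0,"wy": 0,"wz": 0,"dx": 0,"dy": 0,"dz": 2.5,"fingers": 255},
    {"wx": 0,"wy": 0,"wz": 0,"dx": 0,"dy": 1.5,"dz": 1,"fingers": 255},
    {"wx": 0,"wy": 0,"wz": 0,"dx": -0.1,"dy": 2.5,"dz": 0,"fingers": 255},
    {"wx": 0,"wy": 0,"wz": 0,"dx": -0.1,"dy": 3,"dz": 0,"fingers": 255},
    {"wx": 0,"wy": 0,"wz": 0,"dx": -0.1,"dy": 3,"dz": 0,"fingers": 255},
    {"wx": 0,"wy": 0,"wz": 0,"dx": -0.1,"dy": 3,"dz": 0,"fingers": 255},
    {"wx": 0,"wy": 0,"wz": 0,"dx": -0.1,"dy": 3,"dz": 0,"fingers": 255},
    {"wx": 0,"wy": 0,"wz": 0,"dx": -0.1,"dy": 3,"dz": 0,"fingers": 255},
    {"wx": 0,"wy": 0,"wz": 0,"dx": -0.1,"dy": 3,"dz": 0,"fingers": 255},
    {"wx": 0,"wy": 0,"wz": 0,"dx": -0.1,"dy": 3,"dz": 0,"fingers": 255},
    {"wx": 0,"wy": 0,"wz": 0,"dx": -0.1,"dy": 3,"dz": 0,"fingers": 255},
    {"wx": 0,"wy": 0,"wz": 0,"dx": -0.1,"dy": 3,"dz": 0,"fingers": 255},
    {"wx": 0,"wy": 0,"wz": 0,"dx": -0.1,"dy": 2.5,"dz": 0,"fingers": 255},
    {"wx": 0,"wy": 0,"wz": 0,"dx": 0,"dy": 2,"dz": 0,"fingers": 255},
    {"wx": 0,"wy": 0,"wz": 0,"dx": 0,"dy": 1,"dz": 0,"fingers": 255},
    {"wx": 0,"wy": 0,"wz": 0,"dx": 0,"dy": 0,"dz": 0,"fingers": 255},
    {"wx": 0,"wy": 0,"wz": 0,"dx": 0,"dy": 0,"dz": 0,"fingers": 255}
  ]
}}

```text
t: 5.02
tool_pos: [0.5891, 0.0889, 0.1147]
orientation: [-3.108, -0.451, -0.001]
force: [-0.3, -0.6, -1.3]
opening: 0.0172
```

```bash
python3 d.py .593 .0984 .0532
```

```text
t 5.02 p [0.5891 0.0889 0.1147] jaw -1.283 z-ax [ 0.001  0.001 -1.   ] open 0.0172 F [-0.3 -0.6 -1.3] q [0.06 0.19 1.62 0.   1.34 1.35]
d cm [ 0.39  0.95 -6.15]
tilt fix [-0.001  0.001  0.   ]
```

Force shows the lid's weight (~1.2 N). I'll approach, then check.

{"op": "send_rows", "data": {
  "series": [
    {"wx": 0,"wy": 0,"wz": 0,"dx": 0.4,"dy": 0.9,"dz": -1,"fingers": 255},
    {"wx": 0,"wy": 0,"wz": 0,"dx": 0,"dy": 0,"dz": -2,"fingers": 255},
    {"wx": 0,"wy": 0,"wz": 0,"dx": 0,"dy": 0,"dz": -1.2,"fingers": 255},
    {"wx": 0,"wy": 0,"wz": 0,"dx": 0,"dy": 0,"dz": 0,"fingers": 255},
    {"wx": 0,"wy": 0,"wz": 0,"dx": 0,"dy": 0,"dz": 0,"fingers": 255}
  ]
}}

```text
t: 5.43
tool_pos: [0.5949, 0.0941, 0.0698]
orientation: [3.11, 0.442, 0.003]
force: [0.1, -0.6, -0.8]
opening: 0.0174
```

```bash
python3 d.py .593 .0984 .0532; python3 - <<'E'
from plant import robot
import cv2
cv2.imwrite("pics/s1.png",robot.read_camera("side")[:,:,::-1])
im=cv2.imread("pics/s1.png");cv2.imwrite("pics/s1c.png",cv2.resize(im[100:240,260:420],None,fx=4,fy=4))
E
```

```text
t 5.43 p [0.5949 0.0941 0.0698] jaw -1.288 z-ax [ 0.002  0.    -1.   ] open 0.0174 F [ 0.1 -0.6 -0.8] q [ 0.07  0.25  1.63 -0.    1.26  1.36]
d cm [-0.19  0.43 -1.66]
tilt fix [-0.     0.002  0.   ]
```

View pics/s1c.png

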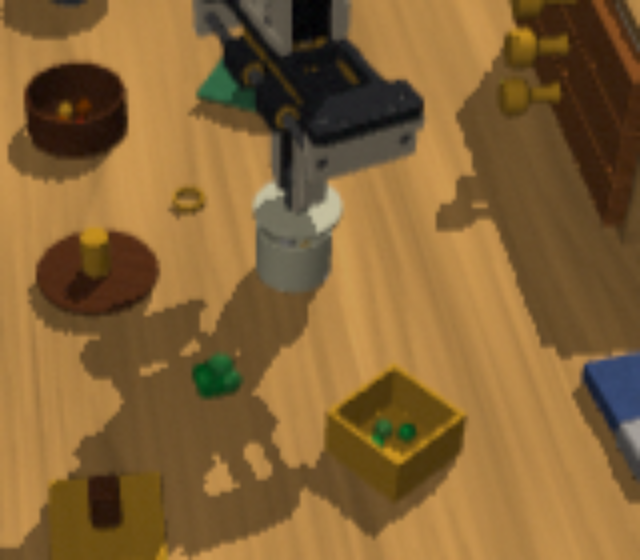

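The lid hangs level over the white box (crop 298,210). I'll correct by a few mm and lower it.

{"op": "send_rows", "data": {
  "series": [
    {"wx": 0,"wy": 0,"wz": 0,"dx": -0.2,"dy": 0.5,"dz": 0,"fingers": 255},
    {"wx": 0,"wy": 0,"wz": 0,"dx": 0,"dy": 0,"dz": -0.5,"fingers": 255},
    {"wx": 0,"wy": 0,"wz": 0,"dx": 0,"dy": 0,"dz": -0.5,"fingers": 255},
    {"wx": 0,"wy": 0,"wz": 0,"dx": 0,"dy": 0,"dz": -0.3,"fingers": 255},
    {"wx": 0,"wy": 0,"wz": 0,"dx": 0,"dy": 0,"dz": 0,"fingers": 255},
    {"wx": 0,"wy": 0,"wz": 0,"dx": 0,"dy": 0,"dz": 0,"fingers": 255}
  ]
}}

```text
t: 5.98
tool_pos: [0.5942, 0.0989, 0.058]
orientation: [3.11, 0.44, 0.008]
force: [0.7, 0.5, -1.3]
opening: 0.0173
```

```bash
python3 d.py .593 .0984 .0532
```

```text
t 5.98 p [0.5942 0.0989 0.058 ] jaw -1.29 z-ax [ 0.005  0.    -1.   ] open 0.0173 F [ 0.7  0.5 -1.3] q [ 0.08  0.26  1.64 -0.    1.23  1.37]
d cm [-0.12 -0.05 -0.48]
tilt fix [-0.     0.005  0.   ]
```

{"op": "send_rows", "data": {
  "series": [
    {"wx": 0,"wy": 0,"wz": 0,"dx": -0.1,"dy": 0,"dz": -0.3,"fingers": 255},
    {"wx": 0,"wy": 0,"wz": 0,"dx": 0,"dy": 0,"dz": -0.3,"fingers": 255},
    {"wx": 0,"wy": 0,"wz": 0,"dx": 0,"dy": 0,"dz": 0,"fingers": 255},
    {"wx": 0,"wy": 0,"wz": 0,"dx": 0,"dy": 0,"dz": 0,"fingers": 255}
  ]
}}

```text
t: 6.32
tool_pos: [0.594, 0.0991, 0.053]
orientation: [3.11, 0.44, 0.011]
force: [0.2, -0.4, -1.0]
opening: 0.0174
```

```bash
python3 d.py .593 .0984 .0532
```

```text
t 6.32 p [0.594  0.0991 0.053 ] jaw -1.289 z-ax [ 0.007  0.    -1.   ] open 0.0174 F [ 0.2 -0.4 -1. ] q [ 0.08  0.27  1.65 -0.    1.22  1.37]
d cm [-0.1  -0.07  0.02]
tilt fix [-0.     0.007  0.   ]
```

{"op": "send_rows", "data": {
  "series": [
    {"wx": 0,"wy": 0.005,"wz": 0,"dx": -0.1,"dy": 0,"dz": -0.2,"fingers": 255},
    {"wx": 0,"wy": 0,"wz": 0,"dx": 0,"dy": 0,"dz": 0,"fingers": 255},
    {"wx": 0,"wy": 0,"wz": 0,"dx": 0,"dy": 0,"dz": 0,"fingers": 130},
    {"wx": 0,"wy": 0,"wz": 0,"dx": 0,"dy": 0,"dz": 0,"fingers": 130},
    {"wx": 0,"wy": 0,"wz": 0,"dx": 0,"dy": 0,"dz": 0,"fingers": 130},
    {"wx": 0,"wy": 0,"wz": 0,"dx": 0,"dy": 0,"dz": 0,"fingers": 130},
    {"wx": 0,"wy": 0,"wz": 0,"dx": 0,"dy": 0,"dz": 0,"fingers": 130},
    {"wx": 0,"wy": 0,"wz": 0,"dx": 0,"dy": 0,"dz": 1,"fingers": 130},
    {"wx": 0,"wy": 0,"wz": 0,"dx": 0,"dy": 0,"dz": 2,"fingers": 130},
    {"wx": 0,"wy": 0,"wz": 0,"dx": 0,"dy": 0,"dz": 2,"fingers": 130},
    {"wx": 0,"wy": 0,"wz": 0,"dx": -2,"dy": 0,"dz": 1,"fingers": 130},
    {"wx": 0,"wy": 0,"wz": 0,"dx": -2.5,"dy": 0,"dz": 0,"fingers": 130},
    {"wx": 0,"wy": 0,"wz": 0,"dx": -2.5,"dy": 0,"dz": 0,"fingers": 100},
    {"wx": 0,"wy": 0,"wz": 0,"dx": -2.5,"dy": 0,"dz": 0,"fingers": 80},
    {"wx": 0,"wy": 0,"wz": 0,"dx": -2,"dy": 0,"dz": 0,"fingers": 80},
    {"wx": 0,"wy": 0,"wz": 0,"dx": -1,"dy": 0.1,"dz": 0,"fingers": 80},
    {"wx": 0,"wy": 0,"wz": 0,"dx": 0,"dy": 0,"dz": 0,"fingers": 80},
    {"wx": 0,"wy": 0,"wz": 0,"dx": 0,"dy": 0,"dz": 0,"fingers": 80}
  ]
}}

```text
t: 7.82
tool_pos: [0.4655, 0.0999, 0.1217]
orientation: [3.11, 0.44, 0.015]
force: [0.5, 0.4, 0.3]
opening: 0.0637
```

```bash
python3 d.py .4597 .103 .021;  python3 - <<'E'
from plant import robot
import cv2
cv2.imwrite("pics/s2.png",robot.read_camera("side")[:,:,::-1])
im=cv2.imread("pics/s2.png");cv2.imwrite("pics/s2c.png",cv2.resize(im[100:240,230:390],None,fx=4,fy=4))
E
```

```text
t 7.82 p [0.4655 0.0999 0.1217] jaw -1.29 z-ax [ 0.01   0.001 -1.   ] open 0.0637 F [0.5 0.4 0.3] q [ 0.1  -0.15  1.95  0.    1.34  1.39]
d cm [ -0.58   0.31 -10.07]
tilt fix [-0.001  0.01   0.   ]
```

View pics/s2c.png

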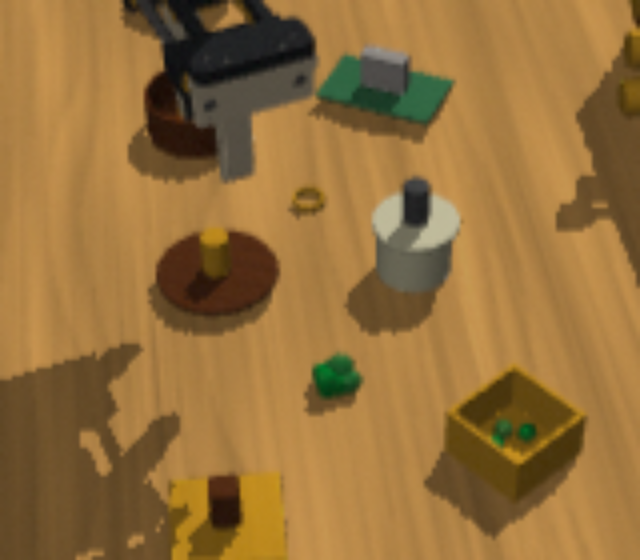

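The small lid is seated level. Next is the big lid.

{"op": "send_rows", "data": {
  "series": [
    {"wx": 0,"wy": 0.01,"wz": 0,"dx": -0.6,"dy": 0.3,"dz": -1.5,"fingers": 80},
    {"wx": 0,"wy": 0,"wz": 0,"dx": 0,"dy": 0,"dz": -2.5,"fingers": 80},
    {"wx": 0,"wy": 0,"wz": 0,"dx": 0,"dy": 0,"dz": -2,"fingers": 80},
    {"wx": 0,"wy": 0,"wz": 0,"dx": 0,"dy": 0,"dz": -1,"fingers": 80},
    {"wx": 0,"wy": 0,"wz": 0,"dx": 0,"dy": 0,"dz": 0,"fingers": 80},
    {"wx": 0,"wy": 0,"wz": 0,"dx": 0,"dy": 0,"dz": 0,"fingers": 80}
  ]
}}

```text
t: 8.37
tool_pos: [0.4618, 0.1035, 0.0473]
orientation: [-3.109, -0.438, 0.001]
force: [-0.7, -0.4, -0.1]
opening: 0.0638
```

```bash
python3 d.py .4597 .103 .021
```

```text
t 8.37 p [0.4618 0.1035 0.0473] jaw -1.291 z-ax [-0.001  0.002 -1.   ] open 0.0638 F [-0.7 -0.4 -0.1] q [ 0.11 -0.06  2.01  0.    1.19  1.4 ]
d cm [-0.21 -0.05 -2.63]
tilt fix [-0.002 -0.001 -0.   ]
```

{"op": "send_rows", "data": {
  "series": [
    {"wx": 0,"wy": 0,"wz": 0,"dx": -0.2,"dy": 0,"dz": -1,"fingers": 80},
    {"wx": 0,"wy": 0,"wz": 0,"dx": 0,"dy": 0,"dz": -1,"fingers": 80},
    {"wx": 0,"wy": 0,"wz": 0,"dx": 0,"dy": 0,"dz": -0.6,"fingers": 120},
    {"wx": 0,"wy": 0,"wz": 0,"dx": 0,"dy": 0,"dz": 0,"fingers": 255},
    {"wx": 0,"wy": 0,"wz": 0,"dx": 0,"dy": 0,"dz": 0,"fingers": 255},
    {"wx": 0,"wy": 0,"wz": 0,"dx": 0,"dy": 0,"dz": 0,"fingers": 255},
    {"wx": 0,"wy": 0,"wz": 0,"dx": 0,"dy": 0,"dz": 0,"fingers": 255},
    {"wx": 0,"wy": 0,"wz": 0,"dx": 0,"dy": 0,"dz": 0,"fingers": 255},
    {"wx": 0,"wy": 0,"wz": 0,"dx": 0,"dy": 0,"dz": 0,"fingers": 255},
    {"wx": 0,"wy": 0,"wz": 0,"dx": 0,"dy": 0,"dz": 0,"fingers": 255},
    {"wx": 0,"wy": 0,"wz": 0,"dx": 0,"dy": 0,"dz": 0,"fingers": 255},
    {"wx": 0,"wy": 0,"wz": 0,"dx": 0,"dy": 0,"dz": 0,"fingers": 255}
  ]
}}

```text
t: 9.37
tool_pos: [0.4628, 0.1038, 0.0223]
orientation: [-3.109, -0.437, -0.008]
force: [1.0, 0.1, -0.7]
opening: 0.0194
```

```bash
python3 d.py .457 .2765 .048
```

```text
t 9.37 p [0.4628 0.1038 0.0223] jaw -1.291 z-ax [ 0.005  0.002 -1.   ] open 0.0194 F [ 1.   0.1 -0.7] q [ 0.11 -0.02  2.02  0.    1.13  1.4 ]
d cm [-0.58 17.27  2.57]
tilt fix [-0.002  0.005  0.   ]
```

{"op": "send_rows", "data": {
  "series": [
    {"wx": 0,"wy": 0,"wz": 0,"dx": 0,"dy": 0,"dz": 1,"fingers": 255},
    {"wx": 0,"wy": 0,"wz": 0,"dx": 0,"dy": 0,"dz": 2,"fingers": 255},
    {"wx": 0,"wy": 0,"wz": 0,"dx": 0,"dy": 0,"dz": 2,"fingers": 255},
    {"wx": 0,"wy": 0,"wz": 0,"dx": 0,"dy": 0.5,"dz": 1.5,"fingers": 255},
    {"wx": 0,"wy": 0,"wz": 0,"dx": 0,"dy": 2,"dz": 0,"fingers": 255},
    {"wx": 0,"wy": 0,"wz": 0,"dx": 0,"dy": 2.5,"dz": 0,"fingers": 255},
    {"wx": 0,"wy": 0,"wz": 0,"dx": 0,"dy": 2.5,"dz": 0,"fingers": 255},
    {"wx": 0,"wy": 0,"wz": 0,"dx": 0,"dy": 2.5,"dz": 0,"fingers": 255},
    {"wx": 0,"wy": 0,"wz": 0,"dx": 0,"dy": 2.5,"dz": 0,"fingers": 255},
    {"wx": 0,"wy": 0,"wz": 0,"dx": 0,"dy": 2.5,"dz": 0,"fingers": 255},
    {"wx": 0,"wy": 0,"wz": 0,"dx": 0,"dy": 1.5,"dz": 0,"fingers": 255},
    {"wx": 0,"wy": 0,"wz": 0,"dx": 0,"dy": 0,"dz": 0,"fingers": 255},
    {"wx": 0,"wy": 0,"wz": 0,"dx": 0,"dy": 0,"dz": 0,"fingers": 255}
  ]
}}

```text
t: 10.45
tool_pos: [0.463, 0.2763, 0.1011]
orientation: [-3.108, -0.433, -0.017]
force: [-0.1, 0.1, -0.5]
opening: 0.0194
```

```bash
python3 d.py .46 .2765 .0483
```

```text
t 10.45 p [0.463  0.2763 0.1011] jaw -1.294 z-ax [ 0.01   0.005 -1.   ] open 0.0194 F [-0.1  0.1 -0.5] q [ 0.44  0.04  1.8  -0.    1.29  1.74]
d cm [-0.3   0.02 -5.28]
tilt fix [-0.005  0.01   0.   ]
```

{"op": "send_rows", "data": {
  "series": [
    {"wx": -0.005,"wy": 0.01,"wz": 0,"dx": -0.3,"dy": 0,"dz": -1,"fingers": 255},
    {"wx": 0,"wy": 0,"wz": 0,"dx": 0,"dy": 0,"dz": -1.5,"fingers": 255},
    {"wx": 0,"wy": 0,"wz": 0,"dx": 0,"dy": 0,"dz": -1,"fingers": 255},
    {"wx": 0,"wy": 0,"wz": 0,"dx": 0,"dy": 0,"dz": 0,"fingers": 255},
    {"wx": 0,"wy": 0,"wz": 0,"dx": 0,"dy": 0,"dz": 0,"fingers": 255}
  ]
}}

```text
t: 10.87
tool_pos: [0.4598, 0.2726, 0.0644]
orientation: [3.11, 0.429, -0.002]
force: [0.3, -0.3, -0.9]
opening: 0.0197
```

```bash
python3 d.py .46 .2765 .0483; python3 - <<'E'
from plant import robot
import cv2
cv2.imwrite("pics/s3.png",robot.read_camera("side")[:,:,::-1])
im=cv2.imread("pics/s3.png");cv2.imwrite("pics/s3c.png",cv2.resize(im[90:190,230:350],None,fx=5,fy=5))
E
```

```text
t 10.87 p [0.4598 0.2726 0.0644] jaw -1.297 z-ax [-0.001 -0.002 -1.   ] open 0.0197 F [ 0.3 -0.3 -0.9] q [ 0.44  0.09  1.83 -0.    1.23  1.74]
d cm [ 0.02  0.39 -1.61]
tilt fix [ 0.002 -0.001  0.   ]
```

View pics/s3c.png

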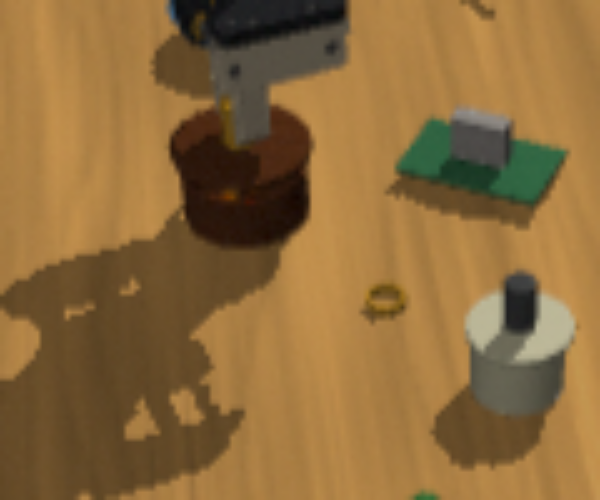

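The lid hangs about 3 mm to −x of the box (crop 240 vs 246). I'll correct and lower.

{"op": "send_rows", "data": {
  "series": [
    {"wx": 0,"wy": 0,"wz": 0,"dx": 0.3,"dy": 0.4,"dz": -0.3,"fingers": 255},
    {"wx": 0,"wy": 0,"wz": 0,"dx": 0,"dy": 0,"dz": -0.5,"fingers": 255},
    {"wx": 0,"wy": 0,"wz": 0,"dx": 0,"dy": 0,"dz": -0.4,"fingers": 255},
    {"wx": 0,"wy": 0,"wz": 0,"dx": 0,"dy": 0,"dz": -0.3,"fingers": 255},
    {"wx": 0,"wy": 0,"wz": 0,"dx": 0,"dy": 0,"dz": 0,"fingers": 255},
    {"wx": 0,"wy": 0,"wz": 0,"dx": 0,"dy": 0,"dz": 0,"fingers": 255}
  ]
}}

```text
t: 11.42
tool_pos: [0.4642, 0.2765, 0.0492]
orientation: [3.111, 0.427, -0.0]
force: [0.5, -0.1, -1.0]
opening: 0.0194
```

```bash
python3 d.py .462 .2765 .0483
```

```text
t 11.42 p [0.4642 0.2765 0.0492] jaw -1.298 z-ax [ 0.    -0.002 -1.   ] open 0.0194 F [ 0.5 -0.1 -1. ] q [ 0.44  0.12  1.82 -0.    1.2   1.74]
d cm [-0.22 -0.   -0.09]
tilt fix [0.002 0.    0.   ]
```

{"op": "send_rows", "data": {
  "series": [
    {"wx": 0,"wy": 0,"wz": 0,"dx": -0.2,"dy": 0,"dz": -0.25,"fingers": 255},
    {"wx": 0,"wy": 0,"wz": 0,"dx": 0,"dy": 0,"dz": 0,"fingers": 255},
    {"wx": 0,"wy": 0,"wz": 0,"dx": 0,"dy": 0,"dz": 0,"fingers": 130},
    {"wx": 0,"wy": 0,"wz": 0,"dx": 0,"dy": 0,"dz": 0,"fingers": 130},
    {"wx": 0,"wy": 0,"wz": 0,"dx": 0,"dy": 0,"dz": 0,"fingers": 130},
    {"wx": 0,"wy": 0,"wz": 0,"dx": 0,"dy": 0,"dz": 0,"fingers": 130},
    {"wx": 0,"wy": 0,"wz": 0,"dx": 0,"dy": 0,"dz": 0,"fingers": 130},
    {"wx": 0,"wy": 0,"wz": 0,"dx": 0,"dy": 0,"dz": 1,"fingers": 130},
    {"wx": 0,"wy": 0,"wz": 0,"dx": 0,"dy": 0,"dz": 2,"fingers": 130},
    {"wx": 0,"wy": 0,"wz": 0,"dx": 0,"dy": 0,"dz": 2,"fingers": 130},
    {"wx": 0,"wy": 0,"wz": 0.1,"dx": 2,"dy": 0.2,"dz": 1.5,"fingers": 100},
    {"wx": 0,"wy": 0,"wz": 0.12,"dx": 2.5,"dy": 0.2,"dz": 0,"fingers": 50},
    {"wx": 0,"wy": 0,"wz": 0.12,"dx": 2.5,"dy": 0.2,"dz": 0,"fingers": 30},
    {"wx": 0,"wy": 0,"wz": 0.12,"dx": 2.5,"dy": 0.2,"dz": 0,"fingers": 30},
    {"wx": 0,"wy": 0,"wz": 0.12,"dx": 2,"dy": 0.2,"dz": 0,"fingers": 30},
    {"wx": 0,"wy": 0,"wz": 0.1,"dx": 1,"dy": 0,"dz": 0,"fingers": 30},
    {"wx": 0,"wy": 0,"wz": 0,"dx": 0,"dy": 0,"dz": 0,"fingers": 30},
    {"wx": 0,"wy": 0,"wz": 0,"dx": 0,"dy": 0,"dz": 0,"fingers": 30}
  ]
}}

```text
t: 12.92
tool_pos: [0.5925, 0.2874, 0.124]
orientation: [2.768, 1.477, 0.01]
force: [0.5, -0.8, 0.3]
opening: 0.0818
```

```bash
python3 d.py .6033 .29 .021 -.53;  python3 - <<'E'
from plant import robot
import cv2
cv2.imwrite("pics/s4.png",robot.read_camera("side")[:,:,::-1])
im=cv2.imread("pics/s4.png");cv2.imwrite("pics/s4c.png",cv2.resize(im[80:200,230:380],None,fx=5,fy=5))
E
```

```text
t 12.92 p [0.5925 0.2874 0.124 ] jaw -0.591 z-ax [ 0.008 -0.001 -1.   ] open 0.0818 F [ 0.5 -0.8  0.3] q [ 0.38  0.34  1.42 -0.    1.37  0.97]
d cm [  1.08   0.26 -10.3 ]
dyaw 0.061
tilt fix [0.001 0.008 0.   ]
```

View pics/s4c.png

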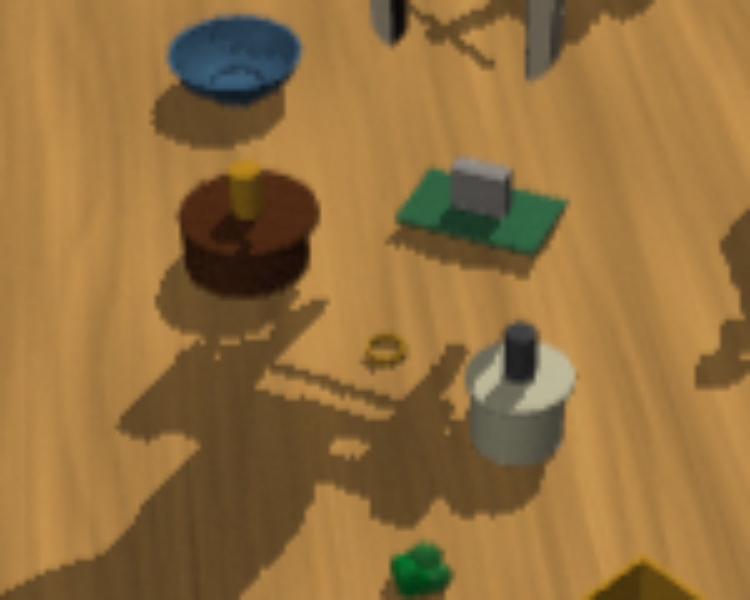

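The big lid is seated level. Now I'll descend on the oblong knob.

{"op": "send_rows", "data": {
  "series": [
    {"wx": 0,"wy": 0.008,"wz": 0.06,"dx": 1.1,"dy": 0.3,"dz": -1.5,"fingers": 30},
    {"wx": 0,"wy": 0,"wz": 0,"dx": 0,"dy": 0,"dz": -2.5,"fingers": 30},
    {"wx": 0,"wy": 0,"wz": 0,"dx": 0,"dy": 0,"dz": -2,"fingers": 30},
    {"wx": 0,"wy": 0,"wz": 0,"dx": 0,"dy": 0,"dz": -1,"fingers": 30},
    {"wx": 0,"wy": 0,"wz": 0,"dx": 0,"dy": 0,"dz": 0,"fingers": 30},
    {"wx": 0,"wy": 0,"wz": 0,"dx": 0,"dy": 0,"dz": 0,"fingers": 30}
  ]
}}

```text
t: 13.47
tool_pos: [0.5999, 0.2916, 0.0556]
orientation: [2.735, 1.544, 0.002]
force: [0.4, -0.2, 0.7]
opening: 0.0822
```

```bash
python3 d.py .6033 .29 .021 -.53
```

```text
t 13.47 p [0.5999 0.2916 0.0556] jaw -0.543 z-ax [ 0.001  0.    -1.   ] open 0.0822 F [ 0.4 -0.2  0.7] q [ 0.38  0.43  1.44 -0.    1.27  0.92]
d cm [ 0.34 -0.16 -3.46]
dyaw 0.013
tilt fix [-0.     0.001  0.   ]
```

{"op": "send_rows", "data": {
  "series": [
    {"wx": 0,"wy": 0,"wz": 0.01,"dx": 0.4,"dy": -0.2,"dz": -1.3,"fingers": 60},
    {"wx": 0,"wy": 0,"wz": 0,"dx": 0,"dy": 0,"dz": -1.4,"fingers": 80},
    {"wx": 0,"wy": 0,"wz": 0,"dx": 0,"dy": 0,"dz": -0.7,"fingers": 80},
    {"wx": 0,"wy": 0,"wz": 0,"dx": 0,"dy": 0,"dz": 0,"fingers": 80},
    {"wx": 0,"wy": 0,"wz": 0,"dx": 0,"dy": 0,"dz": 0,"fingers": 80}
  ]
}}

```text
t: 13.88
tool_pos: [0.6052, 0.2903, 0.0221]
orientation: [2.728, 1.557, 0.009]
force: [-0.6, -0.1, -1.1]
opening: 0.0642
```

```bash
python3 d.py .6033 .29 .021 -.53
```

```text
t 13.88 p [0.6052 0.2903 0.0221] jaw -0.533 z-ax [ 0.005  0.002 -1.   ] open 0.0642 F [-0.6 -0.1 -1.1] q [ 0.37  0.47  1.45 -0.    1.22  0.9 ]
d cm [-0.19 -0.03 -0.11]
dyaw 0.003
tilt fix [-0.002  0.005  0.   ]
```

{"op": "send_rows", "data": {
  "series": [
    {"wx": 0,"wy": 0.005,"wz": 0,"dx": -0.2,"dy": 0,"dz": 0,"fingers": 120},
    {"wx": 0,"wy": 0,"wz": 0,"dx": 0,"dy": 0,"dz": 0,"fingers": 255},
    {"wx": 0,"wy": 0,"wz": 0,"dx": 0,"dy": 0,"dz": 0,"fingers": 255},
    {"wx": 0,"wy": 0,"wz": 0,"dx": 0,"dy": 0,"dz": 0,"fingers": 255},
    {"wx": 0,"wy": 0,"wz": 0,"dx": 0,"dy": 0,"dz": 0,"fingers": 255},
    {"wx": 0,"wy": 0,"wz": 0,"dx": 0,"dy": 0,"dz": 0,"fingers": 255},
    {"wx": 0,"wy": 0,"wz": 0,"dx": 0,"dy": 0,"dz": 0,"fingers": 255},
    {"wx": 0,"wy": 0,"wz": 0,"dx": 0,"dy": 0,"dz": 0,"fingers": 255},
    {"wx": 0,"wy": 0,"wz": 0,"dx": 0,"dy": 0,"dz": 0,"fingers": 255}
  ]
}}

```text
t: 14.63
tool_pos: [0.6042, 0.2908, 0.0241]
orientation: [-2.727, -1.556, -0.005]
force: [-1.4, 0.1, -1.8]
opening: 0.0357
```

```bash
python3 d.py .464 -.2817 .0433 -.61
```

```text
t 14.63 p [0.6042 0.2908 0.0241] jaw -0.534 z-ax [ 0.002  0.003 -1.   ] open 0.0357 F [-1.4  0.1 -1.8] q [0.37 0.47 1.45 0.   1.22 0.9 ]
d cm [-14.02 -57.25   1.92]
dyaw -0.076
tilt fix [-0.003  0.002  0.   ]
```

{"op": "send_rows", "data": {
  "series": [
    {"wx": 0,"wy": 0,"wz": 0,"dx": 0,"dy": 0,"dz": 1,"fingers": 255},
    {"wx": 0,"wy": 0,"wz": 0,"dx": 0,"dy": 0,"dz": 2,"fingers": 255},
    {"wx": 0,"wy": 0,"wz": 0,"dx": 0,"dy": 0,"dz": 2.5,"fingers": 255},
    {"wx": 0,"wy": 0,"wz": 0,"dx": 0,"dy": 0,"dz": 2.5,"fingers": 255},
    {"wx": 0,"wy": 0,"wz": 0,"dx": 0,"dy": -1,"dz": 2.5,"fingers": 255},
    {"wx": 0,"wy": 0,"wz": 0,"dx": -0.5,"dy": -2,"dz": 0.5,"fingers": 255},
    {"wx": 0,"wy": 0,"wz": 0,"dx": -0.8,"dy": -3,"dz": 0,"fingers": 255},
    {"wx": 0,"wy": 0,"wz": 0,"dx": -0.8,"dy": -3.2,"dz": 0,"fingers": 255},
    {"wx": 0,"wy": 0,"wz": 0,"dx": -0.8,"dy": -3.2,"dz": 0,"fingers": 255},
    {"wx": 0,"wy": 0,"wz": 0,"dx": -0.8,"dy": -3.2,"dz": 0,"fingers": 255},
    {"wx": 0,"wy": 0,"wz": 0,"dx": -0.8,"dy": -3.2,"dz": 0,"fingers": 255},
    {"wx": 0,"wy": 0,"wz": 0,"dx": -0.8,"dy": -3.2,"dz": 0,"fingers": 255},
    {"wx": 0,"wy": 0,"wz": 0,"dx": -0.8,"dy": -3.2,"dz": 0,"fingers": 255},
    {"wx": 0,"wy": 0,"wz": 0,"dx": -0.8,"dy": -3.2,"dz": 0,"fingers": 255},
    {"wx": 0,"wy": 0,"wz": 0,"dx": -0.8,"dy": -3.2,"dz": 0,"fingers": 255},
    {"wx": 0,"wy": 0,"wz": -0.02,"dx": -0.8,"dy": -3.2,"dz": 0,"fingers": 255},
    {"wx": 0,"wy": 0,"wz": -0.02,"dx": -0.8,"dy": -3.2,"dz": 0,"fingers": 255},
    {"wx": 0,"wy": 0,"wz": -0.02,"dx": -0.8,"dy": -3.2,"dz": 0,"fingers": 255},
    {"wx": 0,"wy": 0,"wz": -0.02,"dx": -0.5,"dy": -2,"dz": 0,"fingers": 255},
    {"wx": 0,"wy": 0,"wz": 0,"dx": 0,"dy": -1,"dz": 0,"fingers": 255}
  ]
}}

```text
t: 16.3
tool_pos: [0.4911, -0.167, 0.1574]
orientation: [2.777, 1.448, 0.027]
force: [0.1, 0.5, -0.8]
opening: 0.0361
```

```bash
python3 d.py .464 -.2817 .0461 -.61
```

```text
t 16.3 p [ 0.4911 -0.167   0.1574] jaw -0.61 z-ax [ 0.02 -0.   -1.  ] open 0.0361 F [ 0.1  0.5 -0.8] q [-0.43 -0.07  1.81  0.01  1.39  0.18]
d cm [ -2.71 -11.47 -11.13]
dyaw -0.0
tilt fix [0.   0.02 0.  ]
```

{"op": "send_rows", "data": {
  "series": [
    {"wx": 0,"wy": 0.02,"wz": 0,"dx": -0.7,"dy": -2.5,"dz": -1,"fingers": 255},
    {"wx": 0,"wy": 0,"wz": 0,"dx": -0.7,"dy": -2.5,"dz": -1,"fingers": 255},
    {"wx": 0,"wy": 0,"wz": 0,"dx": -0.7,"dy": -2.5,"dz": -1,"fingers": 255},
    {"wx": 0,"wy": 0,"wz": 0,"dx": -0.5,"dy": -2,"dz": -1,"fingers": 255},
    {"wx": 0,"wy": 0,"wz": 0,"dx": 0,"dy": -1,"dz": -1,"fingers": 255},
    {"wx": 0,"wy": 0,"wz": 0,"dx": 0,"dy": 0,"dz": -1,"fingers": 255},
    {"wx": 0,"wy": 0,"wz": 0,"dx": 0,"dy": 0,"dz": 0,"fingers": 255},
    {"wx": 0,"wy": 0,"wz": 0,"dx": 0,"dy": 0,"dz": 0,"fingers": 255}
  ]
}}

```text
t: 16.97
tool_pos: [0.4682, -0.2763, 0.1004]
orientation: [2.779, 1.453, 0.009]
force: [-0.6, 0.2, -0.1]
opening: 0.0355
```

```bash
python3 d.py .464 -.2817 .0461 -.61
```

```text
t 16.97 p [ 0.4682 -0.2763  0.1004] jaw -0.608 z-ax [ 0.008 -0.002 -1.   ] open 0.0355 F [-0.6  0.2 -0.1] q [-0.63  0.06  1.78  0.    1.29 -0.02]
d cm [-0.42 -0.54 -5.43]
dyaw -0.002
tilt fix [0.002 0.008 0.   ]
```

{"op": "send_rows", "data": {
  "series": [
    {"wx": 0,"wy": 0.008,"wz": 0,"dx": -0.4,"dy": -0.5,"dz": -1,"fingers": 255},
    {"wx": 0,"wy": 0,"wz": 0,"dx": 0,"dy": 0,"dz": -1.5,"fingers": 255},
    {"wx": 0,"wy": 0,"wz": 0,"dx": 0,"dy": 0,"dz": -1,"fingers": 255},
    {"wx": 0,"wy": 0,"wz": 0,"dx": 0,"dy": 0,"dz": 0,"fingers": 255},
    {"wx": 0,"wy": 0,"wz": 0,"dx": 0,"dy": 0,"dz": 0,"fingers": 255}
  ]
}}

```text
t: 17.38
tool_pos: [0.4662, -0.2778, 0.0644]
orientation: [2.777, 1.463, -0.002]
force: [-0.5, -0.5, -0.7]
opening: 0.0358
```

```bash
python3 d.py .464 -.2817 .0461 -.61; python3 - <<'E'
from plant import robot
import cv2
cv2.imwrite("pics/s5.png",robot.read_camera("side")[:,:,::-1])
im=cv2.imread("pics/s5.png");cv2.imwrite("pics/s5c.png",cv2.resize(im[200:380,240:420],None,fx=3.3,fy=3.3))
E
```

```text
t 17.38 p [ 0.4662 -0.2778  0.0644] jaw -0.601 z-ax [ 0.    -0.002 -1.   ] open 0.0358 F [-0.5 -0.5 -0.7] q [-0.63  0.11  1.81 -0.    1.23 -0.03]
d cm [-0.22 -0.39 -1.83]
dyaw -0.009
tilt fix [0.002 0.    0.   ]
```

View pics/s5c.png

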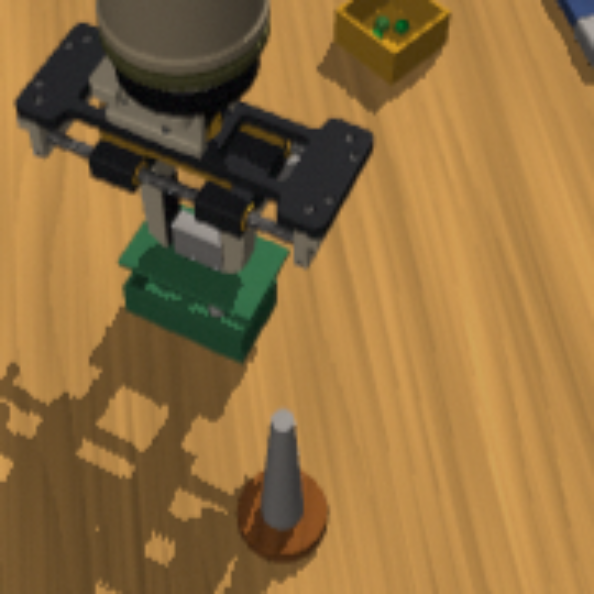

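The lid is aligned and level above its box (crop 205,275), and the cone (283,500) is well clear.

{"op": "send_rows", "data": {
  "series": [
    {"wx": 0,"wy": 0,"wz": -0.01,"dx": -0.2,"dy": -0.4,"dz": -0.2,"fingers": 255},
    {"wx": 0,"wy": 0,"wz": 0,"dx": 0,"dy": 0,"dz": -0.5,"fingers": 255},
    {"wx": 0,"wy": 0,"wz": 0,"dx": 0,"dy": 0,"dz": -0.5,"fingers": 255},
    {"wx": 0,"wy": 0,"wz": 0,"dx": 0,"dy": 0,"dz": -0.4,"fingers": 255},
    {"wx": 0,"wy": 0,"wz": 0,"dx": 0,"dy": 0,"dz": 0,"fingers": 255},
    {"wx": 0,"wy": 0,"wz": 0,"dx": 0,"dy": 0,"dz": 0,"fingers": 255}
  ]
}}

```text
t: 17.93
tool_pos: [0.4653, -0.283, 0.0491]
orientation: [2.783, 1.447, 0.001]
force: [-1.0, -0.7, -0.4]
opening: 0.0362
```

```bash
python3 d.py .464 -.2817 .0461 -.61
```

```text
t 17.93 p [ 0.4653 -0.283   0.0491] jaw -0.612 z-ax [ 0.003 -0.005 -1.   ] open 0.0362 F [-1.  -0.7 -0.4] q [-0.64  0.13  1.81 -0.    1.2  -0.03]
d cm [-0.13  0.13 -0.3 ]
dyaw 0.002
tilt fix [0.005 0.003 0.   ]
```

{"op": "send_rows", "data": {
  "series": [
    {"wx": 0,"wy": 0,"wz": 0,"dx": -0.1,"dy": 0.1,"dz": -0.3,"fingers": 255},
    {"wx": 0,"wy": 0,"wz": 0,"dx": 0,"dy": 0,"dz": -0.15,"fingers": 255},
    {"wx": 0,"wy": 0,"wz": 0,"dx": 0,"dy": 0,"dz": 0,"fingers": 255},
    {"wx": 0,"wy": 0,"wz": 0,"dx": 0,"dy": 0,"dz": 0,"fingers": 90},
    {"wx": 0,"wy": 0,"wz": 0,"dx": 0,"dy": 0,"dz": 0,"fingers": 90},
    {"wx": 0,"wy": 0,"wz": 0,"dx": 0,"dy": 0,"dz": 0,"fingers": 90},
    {"wx": 0,"wy": 0,"wz": 0,"dx": 0,"dy": 0,"dz": 0,"fingers": 90},
    {"wx": 0,"wy": 0,"wz": 0,"dx": 0,"dy": 0,"dz": 0,"fingers": 90},
    {"wx": 0,"wy": 0,"wz": 0,"dx": 0,"dy": 0,"dz": 1,"fingers": 90},
    {"wx": 0,"wy": 0,"wz": 0,"dx": 0,"dy": 0,"dz": 2,"fingers": 90},
    {"wx": 0,"wy": 0,"wz": 0,"dx": 0,"dy": 0,"dz": 2.5,"fingers": 90},
    {"wx": 0,"wy": 0,"wz": 0,"dx": 0,"dy": 1,"dz": 1.5,"fingers": 90},
    {"wx": 0,"wy": 0,"wz": 0.1,"dx": -0.3,"dy": 2.5,"dz": 0,"fingers": 90},
    {"wx": 0,"wy": 0,"wz": 0.12,"dx": -0.3,"dy": 3,"dz": 0,"fingers": 90},
    {"wx": 0,"wy": 0,"wz": 0.12,"dx": -0.3,"dy": 3,"dz": 0,"fingers": 90},
    {"wx": 0,"wy": 0,"wz": 0.12,"dx": -0.3,"dy": 3,"dz": 0,"fingers": 90},
    {"wx": 0,"wy": 0,"wz": 0.08,"dx": -0.3,"dy": 2,"dz": 0,"fingers": 90},
    {"wx": 0,"wy": 0,"wz": 0,"dx": 0,"dy": 1,"dz": 0,"fingers": 90},
    {"wx": 0,"wy": 0,"wz": 0,"dx": 0,"dy": 0,"dz": 0,"fingers": 90},
    {"wx": 0,"wy": 0,"wz": 0,"dx": 0,"dy": 0,"dz": 0,"fingers": 90}
  ]
}}

```text
t: 19.6
tool_pos: [0.45, -0.1233, 0.1279]
orientation: [2.27, 2.15, 0.01]
force: [0.1, 0.4, -0.2]
opening: 0.0603
```

```bash
python3 d.py .448 -.116 .021 -.01; python3 - <<'E'
from plant import robot
import cv2
cv2.imwrite("pics/s6.png",robot.read_camera("side")[:,:,::-1])
im=cv2.imread("pics/s6.png");cv2.imwrite("pics/s6c.png",cv2.resize(im[200:380,240:420],None,fx=3.3,fy=3.3))
E
```

```text
t 19.6 p [ 0.45   -0.1233  0.1279] jaw -0.054 z-ax [ 0.014 -0.006 -1.   ] open 0.0603 F [ 0.1  0.4 -0.2] q [-0.38 -0.19  1.97 -0.    1.35 -0.32]
d cm [ -0.2    0.73 -10.69]
dyaw 0.044
tilt fix [0.006 0.014 0.   ]
```

View pics/s6c.png

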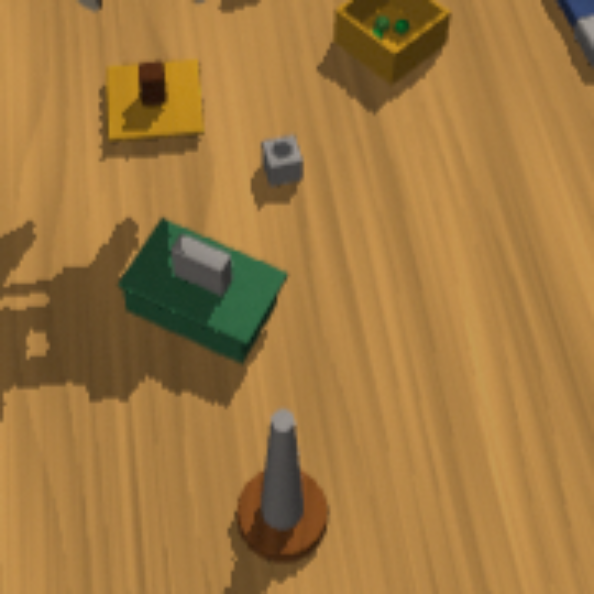

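The oblong lid is seated and aligned, and the cone hasn't moved. The square lid is next.

{"op": "send_rows", "data": {
  "series": [
    {"wx": 0.006,"wy": 0.014,"wz": 0.04,"dx": -0.2,"dy": 0.7,"dz": -1.5,"fingers": 80},
    {"wx": 0,"wy": 0,"wz": 0,"dx": 0,"dy": 0,"dz": -2.5,"fingers": 80},
    {"wx": 0,"wy": 0,"wz": 0,"dx": 0,"dy": 0,"dz": -2,"fingers": 80},
    {"wx": 0,"wy": 0,"wz": 0,"dx": 0,"dy": 0,"dz": -1,"fingers": 80},
    {"wx": 0,"wy": 0,"wz": 0,"dx": 0,"dy": 0,"dz": 0,"fingers": 80},
    {"wx": 0,"wy": 0,"wz": 0,"dx": 0,"dy": 0,"dz": 0,"fingers": 80}
  ]
}}

```text
t: 20.15
tool_pos: [0.4505, -0.1237, 0.0581]
orientation: [2.251, 2.185, 0.001]
force: [0.5, -0.2, 0.1]
opening: 0.0639
```

```bash
python3 d.py .448 -.116 .021 -.01
```

```text
t 20.15 p [ 0.4505 -0.1237  0.0581] jaw -0.03 z-ax [ 0.004 -0.003 -1.   ] open 0.0639 F [ 0.5 -0.2  0.1] q [-0.38 -0.09  2.02 -0.    1.21 -0.35]
d cm [-0.25  0.77 -3.71]
dyaw 0.02
tilt fix [0.003 0.004 0.   ]
```

{"op": "send_rows", "data": {
  "series": [
    {"wx": 0,"wy": 0,"wz": 0.02,"dx": -0.2,"dy": 0.7,"dz": -0.5,"fingers": 80},
    {"wx": 0,"wy": 0,"wz": 0,"dx": 0,"dy": 0,"dz": 0,"fingers": 80},
    {"wx": 0,"wy": 0,"wz": 0,"dx": 0,"dy": 0,"dz": 0,"fingers": 80}
  ]
}}

```text
t: 20.4
tool_pos: [0.4497, -0.1177, 0.0548]
orientation: [2.228, 2.204, 0.002]
force: [0.5, -0.0, -0.6]
opening: 0.0639
```

```bash
python3 d.py .448 -.116 .021 -.01
```

```text
t 20.4 p [ 0.4497 -0.1177  0.0548] jaw -0.011 z-ax [ 0.006 -0.004 -1.   ] open 0.0639 F [ 0.5 -0.  -0.6] q [-0.36 -0.1   2.03 -0.    1.2  -0.35]
d cm [-0.17  0.17 -3.38]
dyaw 0.001
tilt fix [0.004 0.006 0.   ]
```

{"op": "send_rows", "data": {
  "series": [
    {"wx": 0.004,"wy": 0.006,"wz": 0,"dx": -0.2,"dy": 0.2,"dz": -1.2,"fingers": 80},
    {"wx": 0,"wy": 0,"wz": 0,"dx": 0,"dy": 0,"dz": -1.4,"fingers": 80},
    {"wx": 0,"wy": 0,"wz": 0,"dx": 0,"dy": 0,"dz": -0.8,"fingers": 120},
    {"wx": 0,"wy": 0,"wz": 0,"dx": 0,"dy": 0,"dz": 0,"fingers": 120},
    {"wx": 0,"wy": 0,"wz": 0,"dx": 0,"dy": 0,"dz": 0,"fingers": 120}
  ]
}}

```text
t: 20.82
tool_pos: [0.4495, -0.1157, 0.0209]
orientation: [2.23, 2.207, 0.003]
force: [0.5, 0.3, 0.8]
opening: 0.0509
```

```bash
python3 d.py .448 -.116 .021 -.01
```

```text
t 20.82 p [ 0.4495 -0.1157  0.0209] jaw -0.01 z-ax [ 0.004 -0.001 -1.   ] open 0.0509 F [0.5 0.3 0.8] q [-0.36 -0.04  2.05  0.    1.13 -0.35]
d cm [-0.15 -0.03  0.01]
dyaw 0.0
tilt fix [0.001 0.004 0.   ]
```

{"op": "send_rows", "data": {
  "series": [
    {"wx": 0,"wy": 0,"wz": 0,"dx": 0,"dy": 0,"dz": 0,"fingers": 255},
    {"wx": 0,"wy": 0,"wz": 0,"dx": 0,"dy": 0,"dz": 0,"fingers": 255},
    {"wx": 0,"wy": 0,"wz": 0,"dx": 0,"dy": 0,"dz": 0,"fingers": 255},
    {"wx": 0,"wy": 0,"wz": 0,"dx": 0,"dy": 0,"dz": 0,"fingers": 255},
    {"wx": 0,"wy": 0,"wz": 0,"dx": 0,"dy": 0,"dz": 0,"fingers": 255},
    {"wx": 0,"wy": 0,"wz": 0,"dx": 0,"dy": 0,"dz": 0,"fingers": 255},
    {"wx": 0,"wy": 0,"wz": 0,"dx": 0,"dy": 0,"dz": 0,"fingers": 255},
    {"wx": 0,"wy": 0,"wz": 0,"dx": 0,"dy": 0,"dz": 0,"fingers": 255},
    {"wx": 0,"wy": 0,"wz": 0,"dx": 0,"dy": 0,"dz": 0,"fingers": 255}
  ]
}}

```text
t: 21.57
tool_pos: [0.4506, -0.116, 0.0227]
orientation: [2.228, 2.206, 0.004]
force: [-1.2, 0.2, -1.4]
opening: 0.0177
```

```bash
python3 d.py .6278 -.0781 .05 .66
```

```text
t 21.57 p [ 0.4506 -0.116   0.0227] jaw -0.01 z-ax [ 0.006 -0.002 -1.   ] open 0.0177 F [-1.2  0.2 -1.4] q [-0.36 -0.05  2.05  0.    1.13 -0.35]
d cm [17.72  3.79  2.73]
dyaw 0.67
tilt fix [0.002 0.006 0.   ]
```

{"op": "send_rows", "data": {
  "series": [
    {"wx": 0,"wy": 0,"wz": 0,"dx": 0,"dy": 0,"dz": 1,"fingers": 255},
    {"wx": 0,"wy": 0,"wz": 0,"dx": 0,"dy": 0,"dz": 2,"fingers": 255},
    {"wx": 0,"wy": 0,"wz": 0,"dx": 0,"dy": 0,"dz": 2.5,"fingers": 255},
    {"wx": 0,"wy": 0,"wz": 0,"dx": 0.5,"dy": 0,"dz": 2,"fingers": 255},
    {"wx": 0,"wy": 0,"wz": 0.08,"dx": 2,"dy": 0.4,"dz": 0,"fingers": 255},
    {"wx": 0,"wy": 0,"wz": 0.11,"dx": 2.5,"dy": 0.5,"dz": 0,"fingers": 255},
    {"wx": 0,"wy": 0,"wz": 0.11,"dx": 2.5,"dy": 0.5,"dz": 0,"fingers": 255},
    {"wx": 0,"wy": 0,"wz": 0.11,"dx": 2.5,"dy": 0.5,"dz": 0,"fingers": 255},
    {"wx": 0,"wy": 0,"wz": 0.11,"dx": 2.5,"dy": 0.5,"dz": 0,"fingers": 255},
    {"wx": 0,"wy": 0,"wz": 0.11,"dx": 2.5,"dy": 0.5,"dz": 0,"fingers": 255},
    {"wx": 0,"wy": 0,"wz": 0.04,"dx": 1.5,"dy": 0.3,"dz": 0,"fingers": 255},
    {"wx": 0,"wy": 0,"wz": 0,"dx": 0.5,"dy": 0,"dz": 0,"fingers": 255},
    {"wx": 0,"wy": 0,"wz": 0,"dx": 0,"dy": 0,"dz": 0,"fingers": 255},
    {"wx": 0,"wy": 0,"wz": 0,"dx": 0,"dy": 0,"dz": 0,"fingers": 255}
  ]
}}

```text
t: 22.73
tool_pos: [0.627, -0.0817, 0.1104]
orientation: [1.337, 2.833, 0.004]
force: [0.3, -0.2, -1.4]
opening: 0.0175
```

```bash
python3 d.py .6285 -.0785 .0507 .66
```

```text
t 22.73 p [ 0.627  -0.0817  0.1104] jaw 0.689 z-ax [ 0.009 -0.001 -1.   ] open 0.0175 F [ 0.3 -0.2 -1.4] q [-0.21  0.28  1.52  0.    1.33 -0.9 ]
d cm [ 0.15  0.32 -5.97]
dyaw -0.029
tilt fix [0.001 0.009 0.   ]
```

{"op": "send_rows", "data": {
  "series": [
    {"wx": 0,"wy": 0.009,"wz": -0.03,"dx": 0.2,"dy": 0.4,"dz": -1.5,"fingers": 255},
    {"wx": 0,"wy": 0,"wz": 0,"dx": 0,"dy": 0,"dz": -1.5,"fingers": 255},
    {"wx": 0,"wy": 0,"wz": 0,"dx": 0,"dy": 0,"dz": -1,"fingers": 255},
    {"wx": 0,"wy": 0,"wz": 0,"dx": 0,"dy": 0,"dz": 0,"fingers": 255},
    {"wx": 0,"wy": 0,"wz": 0,"dx": 0,"dy": 0,"dz": 0,"fingers": 255}
  ]
}}

```text
t: 23.15
tool_pos: [0.625, -0.0793, 0.0692]
orientation: [-1.392, -2.816, 0.003]
force: [0.9, 0.7, -0.4]
opening: 0.0181
```

```bash
python3 d.py .6285 -.0785 .0507 .66; python3 - <<'E'
from plant import robot
import cv2
cv2.imwrite("pics/s7.png",robot.read_camera("side")[:,:,::-1])
im=cv2.imread("pics/s7.png");cv2.imwrite("pics/s7c.png",cv2.resize(im[130:250,290:440],None,fx=4,fy=4))
E
```

```text
t 23.15 p [ 0.625  -0.0793  0.0692] jaw 0.653 z-ax [-0.001 -0.002 -1.   ] open 0.0181 F [ 0.9  0.7 -0.4] q [-0.21  0.32  1.54 -0.    1.27 -0.86]
d cm [ 0.35  0.08 -1.85]
dyaw 0.007
tilt fix [ 0.002 -0.001  0.   ]
```

View pics/s7c.png

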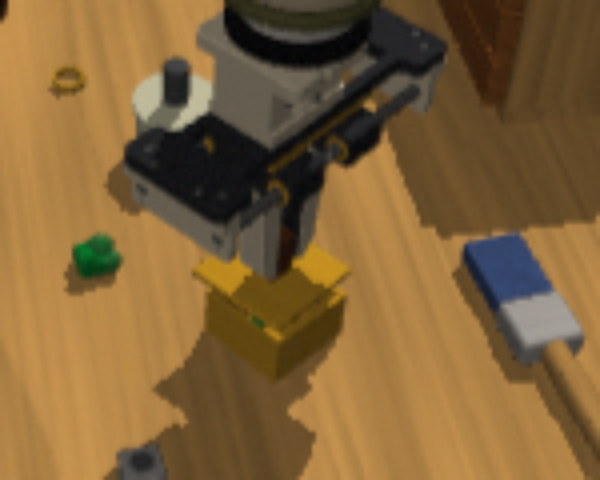

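The square lid is aligned over its box (crop 273,285).

{"op": "send_rows", "data": {
  "series": [
    {"wx": 0,"wy": 0,"wz": 0,"dx": 0.3,"dy": 0.1,"dz": -0.3,"fingers": 255},
    {"wx": 0,"wy": 0,"wz": 0,"dx": 0,"dy": 0,"dz": -0.5,"fingers": 255},
    {"wx": 0,"wy": 0,"wz": 0,"dx": 0,"dy": 0,"dz": -0.5,"fingers": 255},
    {"wx": 0,"wy": 0,"wz": 0,"dx": 0,"dy": 0,"dz": -0.3,"fingers": 255},
    {"wx": 0,"wy": 0,"wz": 0,"dx": 0,"dy": 0,"dz": 0,"fingers": 255},
    {"wx": 0,"wy": 0,"wz": 0,"dx": 0,"dy": 0,"dz": 0,"fingers": 255}
  ]
}}

```text
t: 23.7
tool_pos: [0.6289, -0.0789, 0.0533]
orientation: [1.392, 2.815, -0.003]
force: [-0.0, 0.1, -0.6]
opening: 0.0179
```

```bash
python3 d.py .6285 -.0785 .0507 .66
```

```text
t 23.7 p [ 0.6289 -0.0789  0.0533] jaw 0.652 z-ax [ 0.001 -0.002 -1.   ] open 0.0179 F [-0.   0.1 -0.6] q [-0.2   0.35  1.55 -0.    1.25 -0.86]
d cm [-0.04  0.04 -0.26]
dyaw 0.008
tilt fix [0.002 0.001 0.   ]
```

{"op": "send_rows", "data": {
  "series": [
    {"wx": 0,"wy": 0,"wz": 0,"dx": 0,"dy": 0,"dz": -0.3,"fingers": 255},
    {"wx": 0,"wy": 0,"wz": 0,"dx": 0,"dy": 0,"dz": -0.2,"fingers": 255},
    {"wx": 0,"wy": 0,"wz": 0,"dx": 0,"dy": 0,"dz": 0,"fingers": 255},
    {"wx": 0,"wy": 0,"wz": 0,"dx": 0,"dy": 0,"dz": 0,"fingers": 130},
    {"wx": 0,"wy": 0,"wz": 0,"dx": 0,"dy": 0,"dz": 0,"fingers": 130},
    {"wx": 0,"wy": 0,"wz": 0,"dx": 0,"dy": 0,"dz": 0,"fingers": 130},
    {"wx": 0,"wy": 0,"wz": 0,"dx": 0,"dy": 0,"dz": 0,"fingers": 130},
    {"wx": 0,"wy": 0,"wz": 0,"dx": 0,"dy": 0,"dz": 0,"fingers": 130},
    {"wx": 0,"wy": 0,"wz": 0,"dx": 0,"dy": 0,"dz": 1,"fingers": 130},
    {"wx": 0,"wy": 0,"wz": 0,"dx": 0,"dy": 0,"dz": 2,"fingers": 130},
    {"wx": 0,"wy": 0,"wz": 0,"dx": 0,"dy": 0,"dz": 3,"fingers": 130},
    {"wx": 0,"wy": 0,"wz": 0,"dx": 0,"dy": 0,"dz": 3,"fingers": 130},
    {"wx": 0,"wy": 0,"wz": 0,"dx": -3,"dy": 0,"dz": 3,"fingers": 130},
    {"wx": 0,"wy": 0,"wz": 0,"dx": -3,"dy": 0,"dz": 2,"fingers": 130},
    {"wx": 0,"wy": 0,"wz": 0,"dx": -3,"dy": 0,"dz": 0,"fingers": 130},
    {"wx": 0,"wy": 0,"wz": 0,"dx": -3,"dy": 0,"dz": 0,"fingers": 130},
    {"wx": 0,"wy": 0,"wz": 0,"dx": -3,"dy": 0,"dz": 0,"fingers": 130},
    {"wx": 0,"wy": 0,"wz": 0,"dx": -2,"dy": 0,"dz": 0,"fingers": 130},
    {"wx": 0,"wy": 0,"wz": 0,"dx": -1,"dy": 0,"dz": 0,"fingers": 130},
    {"wx": 0,"wy": 0,"wz": 0,"dx": 0,"dy": 0,"dz": 0,"fingers": 130}
  ]
}}

```text
t: 25.37
tool_pos: [0.4433, -0.0786, 0.2007]
orientation: [1.387, 2.81, -0.002]
force: [-0.5, -0.1, 0.4]
opening: 0.0457
```

```bash
python3 - <<'E'
from plant import robot
import cv2, ov
from ov import *
s=robot.read_state();print(s["t"],s["tool_pos"])
for n in("top","side"): cv2.imwrite(f"pics/{n}9.png",robot.read_camera(n)[:,:,::-1])
# model: seated lids
b=[(.457,.2765,0,.026,.084,None),(.593,.0984,0,.032,.06,None),(.6278,-.0781,.66,.028,.068,.068),(.464,-.2817,-.61,.022,.092,.056)]
k=[(.02,None),(.018,None),(.018,.018),(.036,.014)]
ov.shapes=lambda O:[(circ(x,y,d,z+.013) if e is None else rect(x,y,w,d,e,z+.013)) for x,y,w,z,d,e in b]+[(circ(x,y,kk[0],z+.043) if kk[1] is None else rect(x,y,w,kk[0],kk[1],z+.043)) for (x,y,w,z,d,e),kk in zip(b,k)]
draw("side","pics/side9.png",(240,80,420,300),"pics/f1.png",s=2.7 and 2)
draw("side","pics/side9.png",(250,90,410,200),"pics/f1.png")
draw("side","pics/side9.png",(260,180,410,300),"pics/f2.png")
E
```

```text
25.3667 [ 0.44326012 -0.07862927  0.20073474]
```

View pics/f1.png

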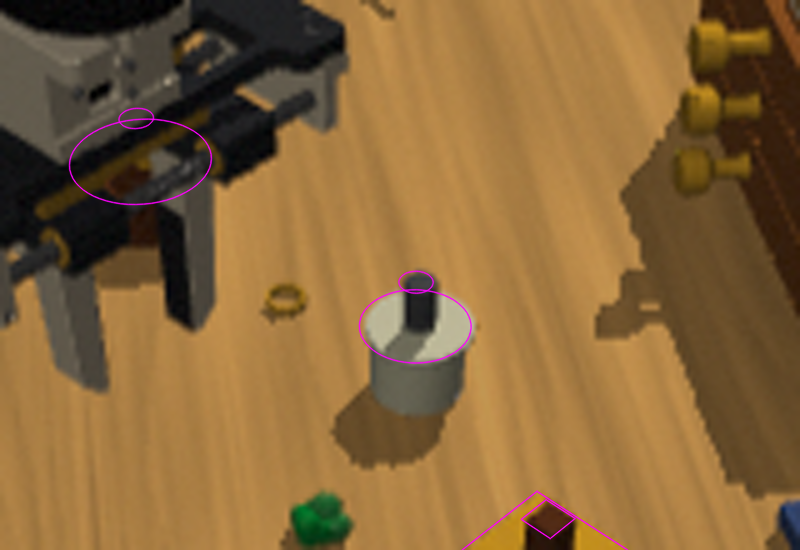

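View pics/f2.png

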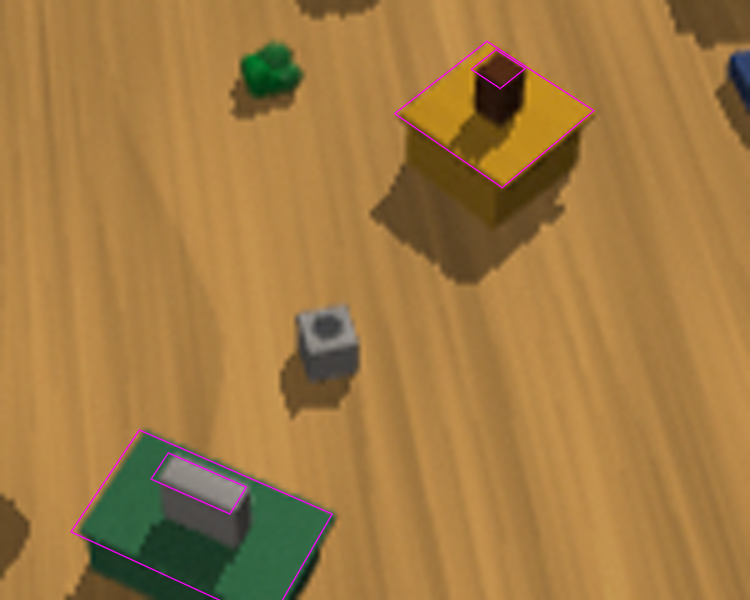

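View pics/top9.png

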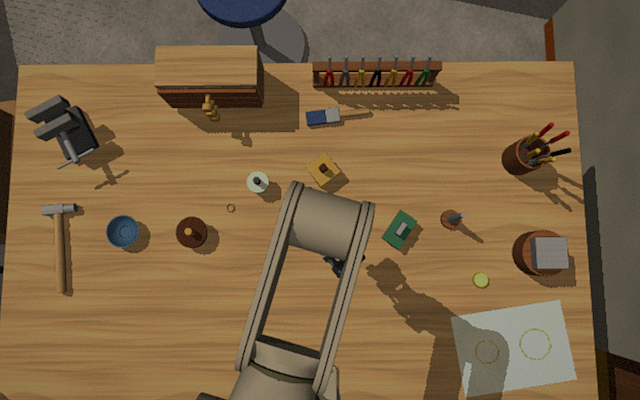

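All four lids match their seated outlines to within about 2–3 mm, the stone and cone are where they started, and the arm is clear. I'm handing in.

```bash
python3 - <<'E'
from plant import robot
print(robot.close_job())
E
```

```text
the job is handed in; nothing more can be done
None
```

I put all four lids on their matching boxes, lowered each until its plug was inside, and handed the job in at about 25 s of the 99 s allowed.

- **Small round, square and oblong lids:** the final side view showed each within about 2–3 mm of its seated outline, level. The square and oblong lids lined up with their boxes.
- **Big round lid:** the gripper hid it in the last side view. I checked it in the side view just after release, where it was seated and level, about 1 mm off centre. The final top view shows it still in place.
- **Stone and cone:** neither had visibly moved, and the cone was upright. I checked this by eye and took no measurement.
- **Arm:** the readings between moves stayed within about 2 N, and the arm was raised clear of everything at the end.

No check failed or disagreed. The hand-in gives no verdict.

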